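# Comb the dowels into the tray's grooves and stand them in the rack

### The job

The dowels lie askew across the grooved tray: take the rake from its cradle and comb it across the grooves until every dowel has dropped into a groove, parallel with it, all of them down together while you still hold the rake. Once they are down, set the rake back upright in its cradle, and drop every dowel end-down into the slanted rack, one to a pocket, each right down on the pocket's floor. Do not disturb the glue bottle, the mallet or the jar.

Things in the scene. Friction and masses are not known exactly. Their poses are not given: they have to be found in the camera images.
- tray: fixed wooden tray, 184 (x) by 358 (y) by 48 mm high over its 8 mm thick rim; origin at the centre of its underside, z up. Seven straight grooves run along its x, centred at y = -126, -84, -42, 0, 42, 84, 126 mm, each 19 mm wide and 17 mm deep (floor at z = 16 mm), upper edges rounded by 6 mm. A dowel down in a groove has its centre at z = 24 mm. At the start the dowels lie askew on top
- lands (a point): middle of the tray at the height of the flat lands between the grooves (z = 33 mm in the tray's frame). The tray's rim rises 15 mm above the lands; inside it measures 168 (x) by 342 (y) mm. A dowel down in a groove lies 1 mm below the lands; one on top of them has its centre 8 mm above
- channel (a point): middle of the finger channel, on its floor (x = 27, z = 6 mm in the tray's frame): it crosses all the grooves from x = 6 to x = 48 mm of the tray, so that a dowel in a groove is bare there and can be gripped from above. Dowels in neighbouring grooves are 42 mm apart
- rake: wooden hand rake, 0.15 to 0.3 kg: head bar 160 mm long (x), 24 mm thick (y), z = 32 to 54 mm; below it six round teeth, 10 mm in diameter, at x = -50, -30, -10, 10, 30, 50 mm; on top an upright grip block 60 (x) by 24 (y) mm, z = 54 to 116 mm. Origin at the middle of the row of tooth tips, z up along the grip; both sides and both ends alike
- rake_grip (a point): middle of the rake's grip block, 92 mm above the tooth tips: grip it across the 24 mm (the rake's y) from above. Combing: head along the grooves, tooth tips about 4 mm over the lands, drawn along the tray's y at some 70 mm/s; it turns the dowels and rolls them into empty grooves, over those already down if the grip leans 10 to 15 degrees back (tips leading): upright teeth may jam
- cradle: fixed wooden cradle for the rake, 176 (x) by 64 (y) by 62 mm high; origin at the centre of its underside, z up. Cheeks at x = +-71 mm, 14 mm thick, carry the ends of the rake's head in notches 32 mm wide (y), notch floor at z = 46 mm, ears up to z = 62 mm. The rake stands in it upright, head along the cradle's x (either way round), its origin at x = 0, y = 0, z = 14 mm
- rack: fixed slanted wooden dowel rack, base 116 (x) by 286 (y) mm, 101 mm high; origin on its underside, 27 mm in from the edge that faces the robot, z up. Its row of six pockets leans 45 degrees, mouths up and towards +x (away from the robot)
- pockets: the rack's row of six pockets; origin midway along the row, mid-width of the pocket floors, z along the pockets out of the mouths (45 degrees, up and to the rack's +x), y along the row, x square to both (down and to the rack's +x). Each is 22 (y) by 25 (x) by 80 mm deep, outer walls 8 mm. A dowel that is home has its centre at z = 75 mm and stands 70 mm out; let go inside, it slides home
- mouth1 (a point): centre of the mouth of pocket 1, at y = -120 mm of the row
- mouth2 (a point): centre of the mouth of pocket 2, at y = -72 mm of the row
- mouth3 (a point): centre of the mouth of pocket 3, at y = -24 mm of the row
- mouth4 (a point): centre of the mouth of pocket 4, at y = 24 mm of the row
- mouth5 (a point): centre of the mouth of pocket 5, at y = 72 mm of the row
- mouth6 (a point): centre of the mouth of pocket 6, at y = 120 mm of the row
- dowel1: a plain round beech dowel, 16 mm in diameter, 150 mm long, 22 g; origin at its centre, x along its length (both ends alike). There are four to six dowels; the absent ones have no pose
- dowel2: another such dowel, or absent
- dowel3: another such dowel, or absent
- dowel4: another such dowel, or absent
- dowel5: another such dowel, or absent
- dowel6: another such dowel, or absent
- glue: bystander: white glue bottle, 60 mm in diameter, 170 mm tall with an orange cap; origin at the centre of its base
- mallet: bystander: wooden carpenter's mallet lying on the bench, about 270 mm long (along its x), head 120 by 70 mm at its +x end; origin at mid length on the bench
- jar: bystander: amber glass jar, 72 mm in diameter, 85 mm tall; origin at the centre of its base

How it is judged:
By the outcome, as a careful person would: the job done as asked, in the order asked, and still so for the second after the job is handed in, with the robot touching nothing.
Of dowel1, dowel2, dowel3, dowel4, dowel5, dowel6 only 4 to 6 are there at a start; the rules pass over those that are not, and their reading is None.
At some moment in a run one of dowel1, dowel2, dowel3, dowel4, dowel5, dowel6 may be knocked a few centimetres aside while the robot is not near it.
It also fails if it takes over 208 s, if anything falls off the work surface, if the arm or the gripper's body presses on something with over 40 N, if the wrist force passes 120 N, or if a joint passes its speed limit or range.

### The arm

A 6-joint arm with a two-finger parallel gripper is mounted at the origin on the work surface. World frame = base frame: x ahead of the robot, y to its left, z up, the work surface at z = 0. Lengths are in m, angles in degrees, forces in N, time in s.
With the tool pointing down it reaches from about 0.4 to 0.825 m from the base axis. Payload 7 kg.
Tool frame: the origin (TCP) lies between the finger pads; the fingertips stand 25 mm ahead of it and the grasp point (between the pads) lies 6 mm ahead of it; z points along the fingers, y is the line along which they close (so a half turn about z gives the same grasp; the last joint's range is limited). The gripper opens to 88 mm and grips with 3 to 60 N. Pads are 19 mm wide; open, the fingers measure 130 mm over their backs; the gripper's body (78 mm by 193 mm) begins 47 mm behind the grasp point.
Start: joints at [-53.68, 20.546, 0.682, 0, -70.136, -16.507], TCP at [0.229, -0.635, 0.252] pointing down, gripper open.
Joint ranges: [-176.03, 176.03], [-82.01, 121.73], [-58.28, 71.71], [-173.87, 95.51], [-174.79, -0.11], [-173.66, 173.66]. Speed limits (degrees/s): [136.94, 136.94, 172.46, 180, 180, 180].

### API

Orientations are given as [roll, pitch, yaw] about the fixed x, y, z axes, in that order (R = Rz(yaw) Ry(pitch) Rx(roll)).
In Python, from plant import ctrl gives the robot as it stands.
- The arm moves only by the shell command python3 drive.py, which reads ROWS from standard input. ROWS is a JSON list that holds a single list of rows (three levels of brackets), with 1 to 8 rows, each of 5 numbers: dx, dy, dz in m, then a turn about the tool's z in degrees, then the finger opening in m; each row is the pose to reach, as a shift and turn from the pose commanded when the command began, along the tool's axes at that moment; what a row does not reach only later rows make up. A row lasts 1/8 s, in which the tool goes at most 0.0625 m and 10.7 degrees, less where a joint would pass 70% of its speed; a pose out of reach is approached as far as the arm can. The fingers move at their own pace and stop on an object; the grip force is fixed at half the most. Time passes only in rows, so rows that do not move let the fingers close. It prints the time, the measured TCP pose, the force, the opening and the grip force at its end. Input that does not fit is refused with a message, and nothing moves.
- ctrl.get_obs(): the state, without advancing time (a new reading comes with each control period).
- ctrl.snapshot(name): name is "side" or "top"; returns a dict with "frame" (384x512x3 uint8, red, green, blue), "z_map" (384x512 float32, m along the optical axis (not along the pixel's ray), 0 where there is no reading), "fovy" (degrees; the focal length in pixels is half the picture's height over the tangent of half this angle, whatever the lens; pixels are square), "cx", "cy" (the principal point, pixels), "R" (3x3) and "t" (3): a world point X has camera coordinates R X + t. Camera axes: x right, y down, z forward; pixel columns grow to the right and rows downward; lengths in m; the calibration is good to about 2 mm. A picture is of the moment at which its call begins.
- ctrl.close_job(): hands the job in; it is judged then, once.
The state is a dict: "clock": time; "joint_pos": joint angles; "qvel": joint speeds; "tau": joint torques, N m; "tool_pos": TCP position; "orientation": TCP orientation; "force": force on the tool from outside, world axes, zero at the start; "moment": the same for the moment, N m; "opening": finger opening in m; "gripper_force": force on a finger pad.
Only numpy, scipy, OpenCV 4.12 (cv2) and the standard library are available. Lean on these libraries where they do the work, as an engineer would, in place of code of your own. Each camera call takes 0.05 s, during which the arm holds its last target. There are 200 camera calls.

## Working session

There is one attempt and no reset: what is moved stays moved. The work goes in short steps, Python scripts to look and compute and a shell command to move; the robot and the scene stay as the last step left them, time stands still between calls to the robot, and variables do not carry over. Pictures are saved under pics/ and viewed, at most 14 in all, crops included, and the job is handed in when it is done.

```bash
ls -la; mkdir -p pics
python3 - <<'E'
from plant import ctrl
import cv2,numpy as np
print(ctrl.get_obs())
for n in("top","side"):
    s=ctrl.snapshot(n); np.savez(f'{n}0.npz',**s); cv2.imwrite(f'pics/{n}0.png',s['frame'][:,:,::-1]); print(n,s['fovy'],s['cx'],s['cy'],s['R'],s['t'])
E
```

```text
total 20
drwxr-xr-x  3 agent agent 4096 Nov 27 04:07 .
drwxr-xr-x 23 root  root  4096 Nov 27 04:07 ..
-rw-r--r--  1 agent agent   61 Jan  1  1970 drive.py
drwxr-xr-x  2 agent agent 4096 Nov 27 04:07 pics
-rw-r--r--  1 agent agent   43 Jan  1  1970 plant.py
{'clock': 0.0, 'joint_pos': array([-5.36820238e+01,  2.05908239e+01,  6.34122228e-01, -2.02286153e-02,
       -7.01357409e+01, -1.65078518e+01]), 'qvel': array([-0.02972385, -0.00973388, -0.08976129, -0.00894162,  0.00382436,
        0.0766288 ]), 'tau': array([-1.57304956e-03, -5.82706189e+01,  2.93056744e+01,  6.99699908e+00,
        6.69073634e-03, -1.86061334e-04]), 'tool_pos': array([ 0.22859886, -0.63463811,  0.25063186]), 'orientation': array([ 1.79905964e+02, -8.03738303e-03, -1.60196758e+02]), 'force': array([-0.11413033,  0.23927844, -0.12432098]), 'moment': array([ 0.03775622, -0.02743245,  0.02661098]), 'gripper_force': 0.0, 'opening': 0.08749067932101294}
top 44.98755341079668 255.22934431281294 194.04929404004025 [[ 9.55616002e-03 -9.99954137e-01 -6.34934583e-04]
 [-9.93171848e-01 -9.41751096e-03 -1.16279795e-01]
 [ 1.16268483e-01  1.74178748e-03 -9.93216294e-01]] [-0.01225636  0.59818465  1.30668844]
side 54.464157992619526 255.21430129636659 185.9439482177018 [[-0.94241637 -0.33425531  0.01117026]
 [-0.22043909  0.59570612 -0.77236056]
 [ 0.25151143 -0.73034759 -0.63508613]] [0.55261206 0.2187801  0.93156785]
```
View pics/top0.png

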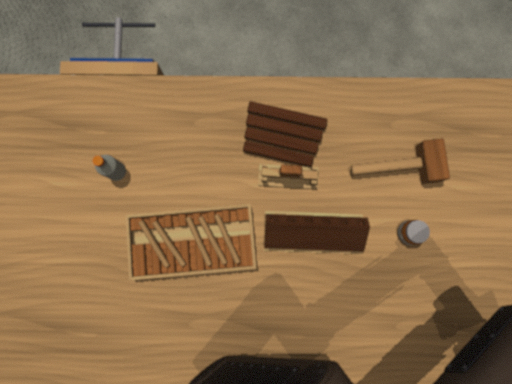

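View pics/side0.png

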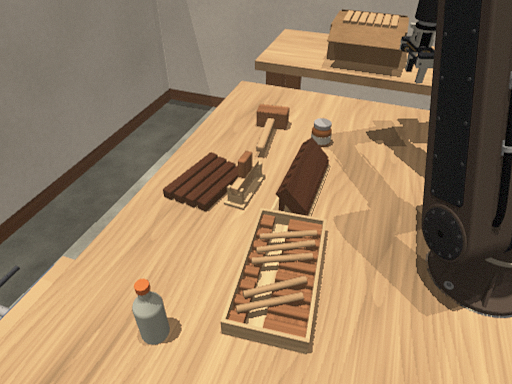

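Create h.py:
```python
import numpy as np,cv2
def cam(s):
    f=s['frame'].shape[0]/2/np.tan(np.radians(float(s['fovy'])/2)); return f,float(s['cx']),float(s['cy']),np.array(s['R']),np.array(s['t'])
def proj(s,X):
    f,cx,cy,R,t=cam(s); c=np.atleast_2d(X)@R.T+t; return np.c_[f*c[:,0]/c[:,2]+cx,f*c[:,1]/c[:,2]+cy]
def ray(s,uv):
    f,cx,cy,R,t=cam(s); uv=np.atleast_2d(uv).astype(float)
    d=np.c_[(uv[:,0]-cx)/f,(uv[:,1]-cy)/f,np.ones(len(uv))]@R; return -R.T@t,d
def onplane(s,uv,z):
    o,d=ray(s,uv); return o+d*((z-o[2])/d[:,2])[:,None]
def cloud(s):
    f,cx,cy,R,t=cam(s); v,u=np.mgrid[:384,:512]; z=s['z_map'].astype(float)
    return (np.stack([(u-cx)/f*z,(v-cy)/f*z,z],-1)-t)@R
def tri(sa,ua,sb,ub):
    # midpoint of the two rays, and their miss distance
    oa,da=ray(sa,ua);ob,db=ray(sb,ub);da=da[0]/np.linalg.norm(da);db=db[0]/np.linalg.norm(db)
    k=np.linalg.lstsq(np.c_[da,-db],ob-oa,rcond=None)[0];a=oa+k[0]*da;b=ob+k[1]*db
    return (a+b)/2,np.linalg.norm(a-b)
def rot(y): y=np.radians(y); return np.array([[np.cos(y),-np.sin(y)],[np.sin(y),np.cos(y)]])
def shift(obs,target,yaw=None):
    "tool-axis shift (pointing down) and turn to reach target TCP / yaw of tool x"
    p=np.array(obs['tool_pos']);y=obs['orientation'][2];d=np.array(target)-p
    x,yy=rot(y).T@d[:2]; t=0 if yaw is None else -((yaw-y+90)%180-90)
    return np.round([x,-yy,-d[2],t],4)
def load(n): return dict(np.load(n))
```

Run:
```python
from h import *
t=load('top0.npz');s=load('side0.npz')
a=cv2.resize(t['frame'][150:290,115:385],None,fx=2.9,fy=2.9,interpolation=cv2.INTER_CUBIC);cv2.imwrite('pics/topc.png',a[:,:,::-1])
a=cv2.resize(s['frame'][135:350,215:345],None,fx=2.75,fy=2.75,interpolation=cv2.INTER_CUBIC);cv2.imwrite('pics/sidec.png',a[:,:,::-1])
c=cloud(t)
print(np.round(c[::1,:,:][[243,222,212,215,232,176]][:,[190,250,290,316,350,370]],3))
```

```text
[[[ 4.560e-01  1.820e-01  1.300e-02]
  [ 4.570e-01  7.000e-03  3.500e-02]
  [ 4.580e-01 -1.060e-01  5.200e-02]
  [ 4.590e-01 -1.790e-01  5.300e-02]
  [ 4.600e-01 -2.750e-01  5.500e-02]
  [ 4.610e-01 -3.440e-01  0.000e+00]]

 [[ 5.150e-01  1.780e-01  4.800e-02]
  [ 5.170e-01  8.000e-03  4.700e-02]
  [ 5.170e-01 -1.050e-01  6.300e-02]
  [ 5.160e-01 -1.740e-01  9.400e-02]
  [ 5.170e-01 -2.700e-01  8.300e-02]
  [ 5.230e-01 -3.460e-01 -3.000e-03]]

 [[ 5.440e-01  1.790e-01  4.700e-02]
  [ 5.450e-01  8.000e-03  5.000e-02]
  [ 5.500e-01 -1.100e-01  3.000e-03]
  [ 5.510e-01 -1.870e-01 -1.000e-03]
  [ 5.520e-01 -2.870e-01 -1.000e-03]
  [ 5.520e-01 -3.470e-01 -4.000e-03]]

 [[ 5.370e-01  1.830e-01  1.700e-02]
  [ 4.420e-01 -9.000e-03  1.367e+00]
  [ 5.360e-01 -1.050e-01  6.900e-02]
  [ 5.410e-01 -1.860e-01  6.000e-03]
  [ 5.420e-01 -2.860e-01  4.000e-03]
  [ 5.440e-01 -3.470e-01 -5.000e-03]]

 [[ 4.880e-01  1.840e-01  4.000e-03]
  [ 4.880e-01  7.000e-03  4.600e-02]
  [ 4.880e-01 -1.040e-01  8.100e-02]
  [ 4.890e-01 -1.760e-01  8.200e-02]
  [ 4.890e-01 -2.680e-01  9.200e-02]
  [ 4.930e-01 -3.460e-01 -2.000e-03]]

 [[ 6.560e-01  1.890e-01 -5.000e-03]
  [ 6.570e-01  1.000e-02 -5.000e-03]
  [ 6.440e-01 -1.030e-01  8.600e-02]
  [ 6.480e-01 -1.790e-01  6.500e-02]
  [ 6.590e-01 -2.880e-01  1.000e-03]
  [ 6.600e-01 -3.490e-01 -2.000e-03]]]
```

View pics/topc.png

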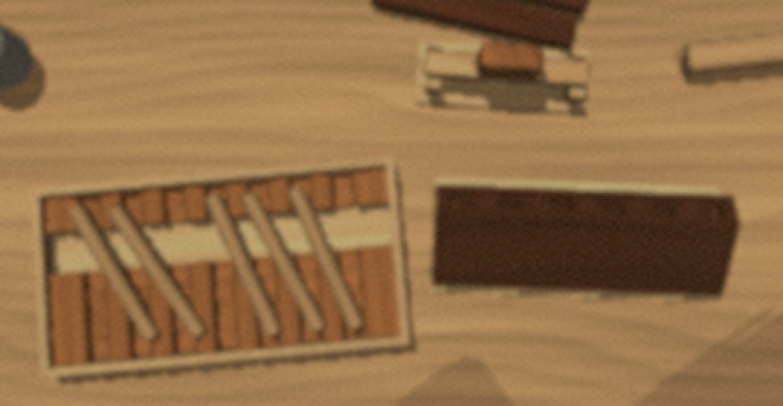

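View pics/sidec.png

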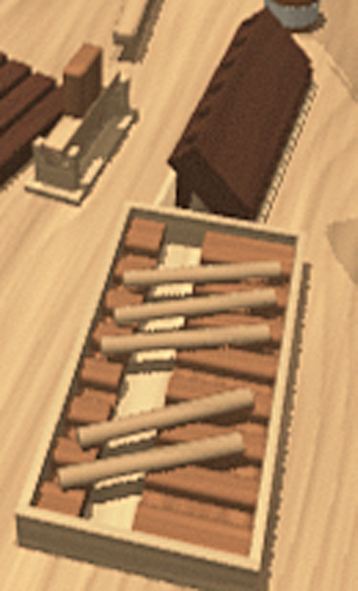

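Run:
```python
from h import *
t=load('top0.npz');s=load('side0.npz')
for n,v in(('top',t),('side',s)):
    c=cloud(v);ok=v['z_map']>0
    for lo,hi,reg in((.033,.07,(.38,.58,-.03,.4)),(.02,.11,(.4,.58,-.36,-.03)),(.085,.16,(.6,.72,-.22,0)),(.05,.075,(.6,.69,-.25,0))):
        m=ok&(c[...,2]>lo)&(c[...,2]<hi)&(c[...,0]>reg[0])&(c[...,0]<reg[1])&(c[...,1]>reg[2])&(c[...,1]<reg[3])
        m=cv2.morphologyEx(m.astype(np.uint8),cv2.MORPH_OPEN,np.ones((2,2)))>0
        k,l,st,_=cv2.connectedComponentsWithStats(m.astype(np.uint8)); i=1+np.argmax(st[1:,4]);p=c[m if hi!=.11 else l==i]
        r=cv2.minAreaRect(p[:,:2].astype(np.float32)); print(n,lo,len(p),np.round(r[0],4),np.round(r[1],4),round(r[2],2),np.round(np.percentile(p[:,2],[5,50,95]),4))
    # bench bias
    m=ok&(c[...,0]>.38)&(c[...,0]<.42)&(abs(c[...,1])<.3);print('bench',np.median(c[m][:,2]) if m.any() else None)
# rack profile near mid
c=cloud(t)
for u in(290,320,350):
    print(u,[(v,*np.round(c[v,u,[0,2]]*1000).astype(int)) for v in range(208,256,2)])
# manual corners
cr=np.array([[40,195],[393,163],[410,345],[47,375]])/2.9+[115,150]
P=onplane(t,cr,.048);print(np.round(P,4),P.mean(0))
for a in(38,): 
    x=(P[0]+P[1]-P[2]-P[3]);y=(P[0]+P[3]-P[1]-P[2]);print(np.degrees(np.arctan2(x[1],x[0])),np.degrees(np.arctan2(y[1],y[0]))-90,np.hypot(*x[:2])/2,np.hypot(*y[:2])/2)
```

```text
top 0.033 2661 [0.4558 0.1734] [0.1898 0.3595] 6.28 [0.0137 0.0457 0.0516]
top 0.02 3544 [ 0.4845 -0.1777] [0.3352 0.0962] 88.44 [0.0265 0.0734 0.0987]
top 0.085 243 [ 0.655  -0.1133] [0.0327 0.0762] 12.75 [0.0684 0.1272 0.1324]
top 0.05 391 [ 0.5616 -0.1028] [0.1668 0.2537] 85.12 [0.0083 0.0652 0.0717]
bench 0.01342320579958488
side 0.033 5341 [0.4476 0.3448] [0.1843 0.7953] 4.49 [0.0256 0.0413 0.0505]
side 0.02 2364 [0.4535 0.1562] [0.1276 1.1743] 5.4 [0.0243 0.069  0.0994]
side 0.085 265 [0.5366 0.2257] [0.0411 1.0944] 19.49 [0.0719 0.112  0.1317]
side 0.05 333 [ 0.6512 -0.1426] [0.2386 0.0453] 86.17 [0.0253 0.0611 0.0699]
bench 0.02577056933401642
290 [(208, np.int64(562), np.int64(-2)), (210, np.int64(556), np.int64(3)), (212, np.int64(550), np.int64(3)), (214, np.int64(544), np.int64(5)), (216, np.int64(533), np.int64(79)), (218, np.int64(527), np.int64(77)), (220, np.int64(522), np.int64(67)), (222, np.int64(517), np.int64(63)), (224, np.int64(509), np.int64(102)), (226, np.int64(504), np.int64(96)), (228, np.int64(499), np.int64(86)), (230, np.int64(493), np.int64(87)), (232,
[... 1674 characters left out ...]
np.int64(94)), (230, np.int64(495), np.int64(87)), (232, np.int64(489), np.int64(92)), (234, np.int64(484), np.int64(80)), (236, np.int64(479), np.int64(75)), (238, np.int64(473), np.int64(68)), (240, np.int64(468), np.int64(61)), (242, np.int64(462), np.int64(62)), (244, np.int64(457), np.int64(53)), (246, np.int64(451), np.int64(50)), (248, np.int64(446), np.int64(46)), (250, np.int64(440), np.int64(34)), (252, np.int64(434), np.int64(10)), (254, np.int64(428), np.int64(-2))]
[[ 0.5268  0.3529  0.048 ]
 [ 0.5617  0.0065  0.048 ]
 [ 0.3847 -0.0118  0.048 ]
 [ 0.3527  0.339   0.048 ]] [0.45645435 0.17165669 0.048     ]
5.263830071151129 5.479231157033695 0.1762953795063212 0.3502188194973078
```

Run:
```python
from h import *
t=load('top0.npz');s=load('side0.npz')
print('cams',-t['R'].T@t['t'],-s['R'].T@s['t'])
hsv=cv2.cvtColor(t['frame'],cv2.COLOR_RGB2HSV).astype(int)
# rack: dark mask
m=(hsv[...,2]<85);m[:205]=0;m[262:]=0;m[:,:262]=0;m[:,375:]=0
top=[(u,np.where(m[:,u])[0].min()-.5) for u in range(270,364) if m[:,u].any()]
top=np.array(top);P=onplane(t,top,.072);k=np.polyfit(P[:,1],P[:,0],1);r=P[:,0]-np.polyval(k,P[:,1]);g=abs(r)<.004;k=np.polyfit(P[g,1],P[g,0],1)
print('lip: x at y=-.18',np.polyval(k,-.18),'yaw',-np.degrees(np.arctan(k[0])),g.sum())
# ridge: vertical gradient of V around rows 220..230
V=cv2.GaussianBlur(t['frame'].astype(float).sum(2),(0,0),1);gy=np.gradient(V,axis=0)
rid=[];
for u in range(270,364):
    rr=slice(219,231);a=gy[rr,u];i=np.argmax(abs(a));rid.append((u,219+i,a[i]))
rid=np.array(rid);P=onplane(t,rid[:,:2],.101);k=np.polyfit(P[:,1],P[:,0],1);g=abs(P[:,0]-np.polyval(k,P[:,1]))<.006;k=np.polyfit(P[g,1],P[g,0],1)
print('ridge x',np.polyval(k,-.18),-np.degrees(np.arctan(k[0])),g.sum(),np.median(rid[:,2]))
# rack ends at ridge row & lip row
for v,z in((217,.072),(219,.08),(224,.101),(225,.101)):
    w=np.where(m[v])[0];print('ends',v,onplane(t,[[w.min()-.5,v],[w.max()+.5,v]],z)[:,:2].round(4).tolist())
# grip
for n,v in(('top',t),('side',s)):
    c=cloud(v);q=(v['z_map']>0)&(c[...,2]>.118)&(c[...,2]<.142)&(c[...,0]>.61)&(c[...,0]<.69)&(c[...,1]>-.17)&(c[...,1]<-.05)
    p=c[q];r=cv2.minAreaRect(p[:,:2].astype(np.float32));vv,uu=np.where(q);print(n,len(p),p.mean(0).round(4),np.round(r[0],4),np.round(r[1],4),round(r[2],1),'px',uu.min(),uu.max(),vv.min(),vv.max())
    q=(v['z_map']>0)&(c[...,2]>.055)&(c[...,2]<.075)&(c[...,0]>.60)&(c[...,0]<.69)&(c[...,1]>-.22)&(c[...,1]<-.0)&(hsv[...,1]<130 if n=='top' else True)
    p=c[q];r=cv2.minAreaRect(p[:,:2].astype(np.float32));print(' ears',len(p),p.mean(0).round(4),np.round(r[0],4),np.round(r[1],4),round(r[2],1))
# cradle by pale colour, 4x crops
a=np.hstack([cv2.resize(t['frame'][160:192,252:326],None,fx=5.3,fy=5.3,interpolation=cv2.INTER_CUBIC),cv2.resize(s['frame'][148:212,222:270],(390,520),interpolation=cv2.INTER_CUBIC)[:169]]) if 0 else cv2.resize(t['frame'][158:194,250:328],None,fx=10,fy=10,interpolation=cv2.INTER_CUBIC)
b=cv2.resize(s['frame'][148:212,222:272],None,fx=9,fy=9,interpolation=cv2.INTER_CUBIC)
cv2.imwrite('pics/cr.png',a[:,:,::-1]);cv2.imwrite('pics/crs.png',b[:,:,::-1])
```

```text
cams [ 0.44229059 -0.00889836  1.36737325] [0.33471838 0.73475321 0.75443012]
lip: x at y=-.18 0.5328964532136887 yaw -1.6270479256329253 94
ridge x 0.5169280363093358 5.297183220338395 62 -5.729610697850848
ends 217 [[0.5296, -0.036], [0.5314, -0.2261]]
ends 219 [[0.5235, -0.0386], [0.5262, -0.3163]]
ends 224 [[0.5085, -0.0355], [0.5112, -0.3138]]
ends 225 [[0.5058, -0.0355], [0.5085, -0.3165]]
top 196 [ 0.6546 -0.1041  0.1282] [ 0.6553 -0.1044] [0.0588 0.0247] 85.4 px 281 302 165 175
 ears 360 [ 0.6543 -0.1018  0.0656] [ 0.6551 -0.1034] [0.1578 0.0477] 87.3
side 136 [ 0.6547 -0.0987  0.1282] [ 0.6558 -0.1049] [0.064  0.0231] 85.0 px 238 252 150 164
 ears 297 [ 0.6531 -0.083   0.0653] [ 0.6567 -0.1046] [0.1618 0.0493] 86.8
```

View pics/cr.png

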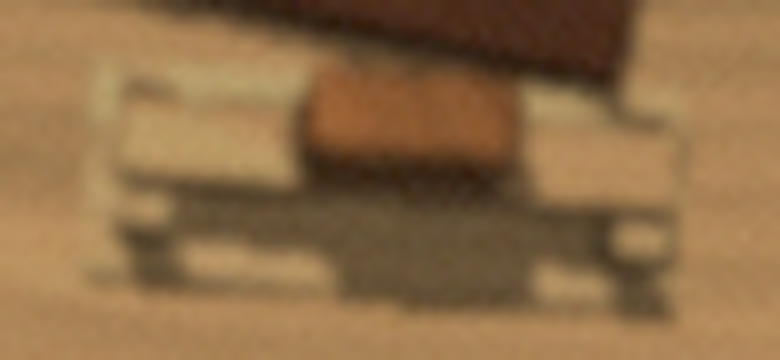

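View pics/crs.png

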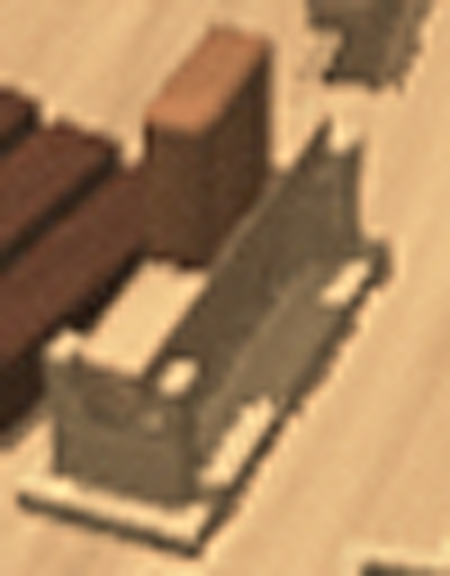

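Run:
```python
from h import *
from plant import ctrl
o=ctrl.get_obs();print(shift(o,[.655,-.1045,.215],86.3))
t=load('top0.npz');c=cloud(t)
q=(c[...,0]>.665)&(c[...,0]<.72)&(c[...,1]>-.2)&(c[...,1]<-.0);print('boards z',np.percentile(c[q][:,2],[50,90,99]),'near edge x by y:',[(y,round(c[(c[...,2]>.02)&(c[...,0]>.672)&(abs(c[...,1]-y)<.006)][:,0].min(),3)) for y in(-.16,-.13,-.1,-.07,-.04)])
# dowels: hue/sat inspection along tray + tray frame
hsv=cv2.cvtColor(t['frame'],cv2.COLOR_RGB2HSV);print([tuple(hsv[v,u]) for u,v in((155,240),(168,240),(200,240),(222,240),(238,240),(190,255),(250,280),(190,232))])
```

```text
[-5.80800e-01  3.54400e-01  3.57000e-02 -6.64957e+01]
boards z [0.01975268 0.03669649 0.12477176] near edge x by y: [(-0.16, np.float64(0.684)), (-0.13, np.float64(0.69)), (-0.1, np.float64(0.696)), (-0.07, np.float64(0.704)), (-0.04, np.float64(0.674))]
[(np.uint8(18), np.uint8(125), np.uint8(86)), (np.uint8(16), np.uint8(126), np.uint8(134)), (np.uint8(16), np.uint8(134), np.uint8(120)), (np.uint8(13), np.uint8(172), np.uint8(150)), (np.uint8(13), np.uint8(164), np.uint8(134)), (np.uint8(13), np.uint8(158), np.uint8(108)), (np.uint8(16), np.uint8(124), np.uint8(171)), (np.uint8(21), np.uint8(109), np.uint8(175))]
```

```bash
echo '[[[-0.1, 0.06, 0, -10, 0.06], [-0.15, 0.09, 0, -20, 0.06], [-0.2, 0.12, 0, -30, 0.06], [-0.25, 0.15, 0, -40, 0.06], [-0.3, 0.18, 0, -50, 0.06], [-0.35, 0.21, 0, -60, 0.06], [-0.4, 0.244, 0, -66.5, 0.06], [-0.45, 0.275, 0, -66.5, 0.06]]]' | python3 drive.py
cat > g.py <<'E'
import sys,json
from h import *
from plant import ctrl
o=ctrl.get_obs();a=json.loads(sys.argv[1]);print(np.round(o['tool_pos'],4),np.round(o['orientation'],2),shift(o,a[:3],a[3] if len(a)>3 else None))
E
python3 g.py '[0.655,-0.1045,0.215,86.3]'
```

```text
clock: 1.1
tool_pos: [0.5429, -0.2435, 0.2515]
orientation: [180.0, 0.0, -93.6]
force: [0.8, -1.7, -0.4]
opening: 0.0602
gripper_force: 0.0
[ 0.5429 -0.2435  0.2515] [ 1.7999e+02  1.0000e-02 -9.3590e+01] [-0.1457 -0.1032  0.0365  0.1148]
```

```bash
echo '[[[-0.05, -0.035, 0, 0, 0.06], [-0.1, -0.07, 0, 0, 0.06], [-0.1457, -0.1032, 0.01, 0, 0.06], [-0.1457, -0.1032, 0.0365, 0, 0.06], [-0.1457, -0.1032, 0.0365, 0, 0.06]]]' | python3 drive.py
python3 g.py '[0.655,-0.1045,0.112,86.3]'
python3 - <<'E'
from h import *
from plant import ctrl
s=ctrl.snapshot('side'); cv2.imwrite('pics/a1.png',cv2.resize(s['frame'][90:230,190:300],None,fx=4,fy=4)[:,:,::-1])
E
```

```text
clock: 1.72
tool_pos: [0.653, -0.1059, 0.2121]
orientation: [179.7, -0.0, -93.6]
force: [-1.3, 0.1, -0.4]
opening: 0.0598
gripper_force: 0.0
[ 0.653  -0.1059  0.2121] [ 1.7968e+02 -2.0000e-02 -9.3650e+01] [-0.0016 -0.0019  0.1001  0.0544]
```

View pics/a1.png

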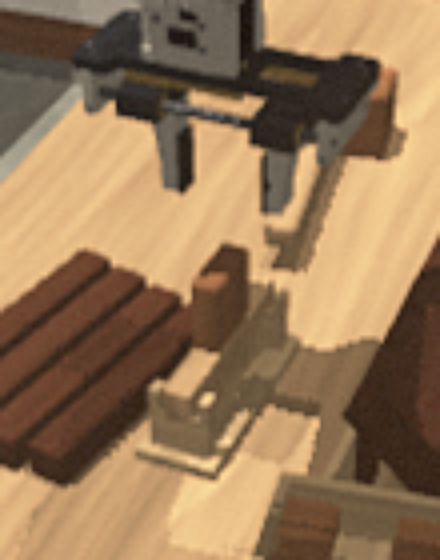

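```bash
echo '[[[-0.0016, -0.002, 0.04, 0, 0.06], [-0.0016, -0.002, 0.075, 0, 0.06], [-0.0016, -0.002, 0.1, 0, 0.06], [-0.0016, -0.002, 0.1, 0, 0.06], [-0.0016, -0.002, 0.1, 0, 0.0], [-0.0016, -0.002, 0.1, 0, 0.0], [-0.0016, -0.002, 0.1, 0, 0.0], [-0.0016, -0.002, 0.1, 0, 0.0]]]' | python3 drive.py; echo '[[[0, 0, 0, 0, 0], [0, 0, 0, 0, 0]]]' | python3 drive.py
```

```text
clock: 2.78
tool_pos: [0.6568, -0.1051, 0.1156]
orientation: [-179.9, 0.0, -93.7]
force: [1.8, 0.1, 0.7]
opening: 0.0253
gripper_force: 0.4
clock: 3.02
tool_pos: [0.6568, -0.1051, 0.1155]
orientation: [-180.0, -0.0, -93.7]
force: [-0.4, -0.1, 3.4]
opening: 0.0238
gripper_force: 30.0
```

```bash
echo '[[[0, 0, -0.03, 0, 0], [0, 0, -0.07, 0, 0], [0, 0, -0.11, 0, 0], [0, 0, -0.125, 0, 0], [-0.05, 0.03, -0.125, 10, 0], [-0.1, 0.06, -0.125, 20, 0], [-0.15, 0.09, -0.125, 30, 0], [-0.19, 0.12, -0.125, 40, 0]]]' | python3 drive.py; python3 g.py '[0.441,0.330,0.24,5.4]'
```

```text
clock: 4.03
tool_pos: [0.5472, 0.0936, 0.2385]
orientation: [179.9, -0.1, -134.0]
force: [0.9, 0.1, -3.0]
opening: 0.0241
gripper_force: 30.0
[0.5472 0.0936 0.2385] [ 1.7993e+02 -1.1000e-01 -1.3402e+02] [-9.6200e-02  2.4070e-01 -1.5000e-03  4.0584e+01]
```

```bash
echo '[[[-0.02, 0.05, 0, 10, 0], [-0.04, 0.1, 0, 20, 0], [-0.06, 0.15, 0, 30, 0], [-0.08, 0.2, 0, 40.5, 0], [-0.096, 0.24, 0, 40.5, 0], [-0.0962, 0.2407, 0, 40.5, 0]]]' | python3 drive.py; python3 g.py '[0.441,0.330,0.1385,5.4]'
python3 - <<'E'
from h import *
from plant import ctrl
s=ctrl.snapshot('top'); np.savez('top1.npz',**s);s=ctrl.snapshot('side');np.savez('side1.npz',**s); cv2.imwrite('pics/a2.png',s['frame'][:,:,::-1])
E
```

```text
clock: 4.78
tool_pos: [0.4396, 0.33, 0.2385]
orientation: [-179.9, -0.1, -174.0]
force: [-0.4, -0.3, -2.2]
opening: 0.024
gripper_force: 30.0
[0.4396 0.33   0.2385] [-1.7993e+02 -1.1000e-01 -1.7401e+02] [-1.400e-03 -1.000e-04  1.000e-01  5.917e-01]
```

View pics/a2.png

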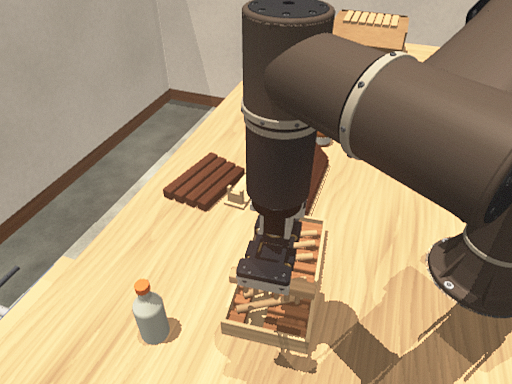

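```bash
echo '[[[-0.001, 0.002, 0.05, 0.6, 0], [-0.001, 0.002, 0.08, 0.6, 0], [-0.001, 0.002, 0.095, 0.6, 0], [-0.001, 0.002, 0.1, 0.6, 0], [-0.001, 0.002, 0.1, 0.6, 0]]]' | python3 drive.py; echo '[[[0, -0.01, 0, 0, 0], [0, -0.019, 0, 0, 0], [0, -0.028, 0, 0, 0], [0, -0.037, 0, 0, 0], [0, -0.046, 0, 0, 0], [0, -0.055, 0, 0, 0], [0, -0.064, 0, 0, 0], [0, -0.073, 0, 0, 0]]]' | python3 drive.py
python3 - <<'E'
from h import *
from plant import ctrl
s=ctrl.snapshot('top'); cv2.imwrite('pics/a3.png',np.vstack([cv2.resize(s['frame'][200:290,115:265],None,fx=4,fy=4),cv2.resize(ctrl.snapshot('side')['frame'][200:350,130:360],(600,391))])[:600,:,::-1])
E
```

```text
clock: 5.5
tool_pos: [0.4427, 0.3301, 0.1407]
orientation: [180.0, 0.0, -174.8]
force: [-0.3, 0.1, -2.7]
opening: 0.0239
gripper_force: 30.0
clock: 6.5
tool_pos: [0.4488, 0.2568, 0.14]
orientation: [-180.0, -0.0, -174.8]
force: [0.2, 0.6, -1.8]
opening: 0.024
gripper_force: 30.0
```

View pics/a3.png

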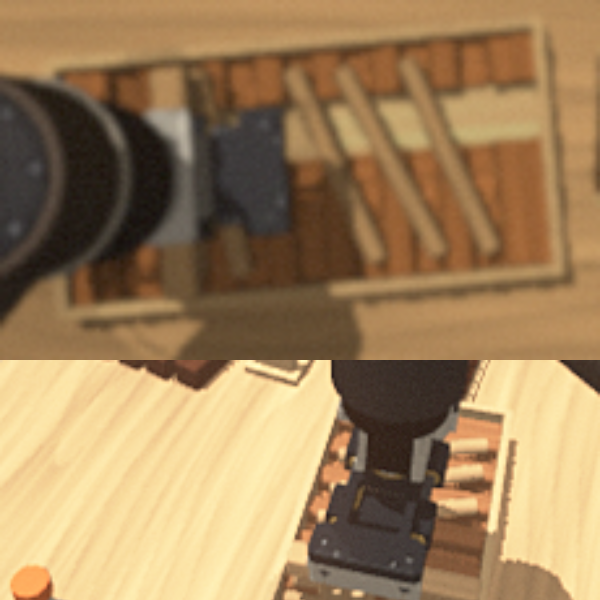

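```bash
for i in 1; do echo '[[[0, -0.009, 0.001, 0, 0], [0, -0.018, 0.001, 0, 0], [0, -0.027, 0.001, 0, 0], [0, -0.036, 0.001, 0, 0], [0, -0.045, 0.001, 0, 0], [0, -0.054, 0.001, 0, 0], [0, -0.063, 0.001, 0, 0], [0, -0.072, 0.001, 0, 0]]]' | python3 drive.py; done; echo '[[[0, -0.009, 0, 0, 0], [0, -0.018, 0, 0, 0], [0, -0.027, 0, 0, 0], [0, -0.036, 0, 0, 0]]]' | python3 drive.py
python3 - <<'E'
from h import *
from plant import ctrl
s=ctrl.snapshot('top'); cv2.imwrite('pics/a4.png',cv2.resize(s['frame'][200:290,115:265],None,fx=4,fy=4)[:600,:,::-1])
E
```

```text
clock: 7.6
tool_pos: [0.4554, 0.1851, 0.1391]
orientation: [180.0, 0.0, -174.8]
force: [-0.1, 0.6, -2.2]
opening: 0.0238
gripper_force: 30.0
clock: 8.1
tool_pos: [0.4586, 0.1492, 0.1391]
orientation: [-180.0, 0.0, -174.8]
force: [0.2, -0.0, -2.0]
opening: 0.0241
gripper_force: 30.0
```

View pics/a4.png

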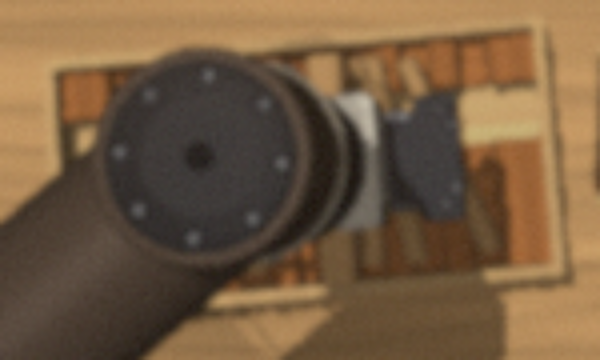

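```bash
echo '[[[0, -0.009, 0, 0, 0], [0, -0.018, 0, 0, 0], [0, -0.027, 0, 0, 0], [0, -0.036, 0, 0, 0], [0, -0.045, 0, 0, 0], [0, -0.054, 0, 0, 0], [0, -0.063, 0, 0, 0], [0, -0.072, 0, 0, 0]]]' | python3 drive.py; echo '[[[0, -0.009, 0, 0, 0], [0, -0.018, 0, 0, 0], [0, -0.027, 0, 0, 0], [0, -0.036, 0, 0, 0], [0, -0.045, 0, 0, 0], [0, -0.05, 0, 0, 0]]]' | python3 drive.py
python3 - <<'E'
from h import *
from plant import ctrl
s=ctrl.snapshot('top'); np.savez('top2.npz',**s);b=ctrl.snapshot('side');np.savez('side2.npz',**b);cv2.imwrite('pics/a5.png',np.vstack([cv2.resize(s['frame'][200:290,115:265],(400,240)),cv2.resize(b['frame'][200:350,130:360],(400,261))])[:600,:,::-1])
E
```

```text
clock: 9.15
tool_pos: [0.4652, 0.0775, 0.1391]
orientation: [-180.0, 0.0, -174.8]
force: [-0.3, -0.5, -2.6]
opening: 0.024
gripper_force: 30.0
clock: 9.9
tool_pos: [0.4697, 0.0277, 0.139]
orientation: [180.0, -0.0, -174.8]
force: [-0.3, 0.3, -2.2]
opening: 0.0237
gripper_force: 30.0
```

View pics/a5.png

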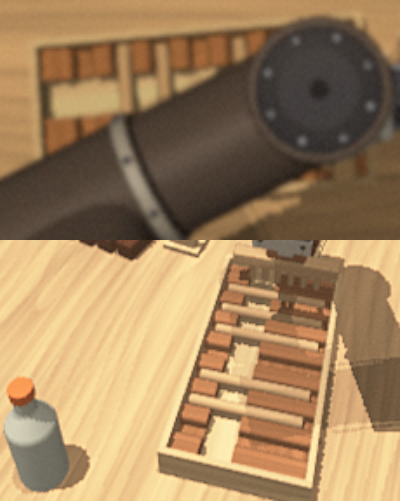

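```bash
echo '[[[0, 0, -0.03, 0, 0], [0, 0, -0.07, 0, 0], [0, 0, -0.1, 0, 0], [0, 0, -0.1, 0, 0]]]' | python3 drive.py;python3 g.py '[0.6568,-0.1051,0.2355,86.3]'
```

```text
clock: 10.5
tool_pos: [0.471, 0.029, 0.2414]
orientation: [179.9, 0.3, -174.8]
force: [-0.2, -0.3, -1.6]
opening: 0.0238
gripper_force: 30.0
[0.471  0.029  0.2414] [ 179.92    0.27 -174.76] [-1.72800e-01 -1.50500e-01  5.90000e-03 -8.10605e+01]
```

```bash
echo '[[[-0.03, -0.026, 0, -10, 0], [-0.06, -0.052, 0, -20, 0], [-0.09, -0.078, 0, -30, 0], [-0.12, -0.104, 0, -40, 0], [-0.15, -0.13, 0, -50, 0], [-0.173, -0.15, 0, -60, 0], [-0.173, -0.15, 0, -70, 0], [-0.173, -0.15, 0, -81, 0]]]' | python3 drive.py;python3 g.py '[0.6568,-0.1051,0.2355,86.3]'
cat > look.py <<'E'
from h import *
from plant import ctrl
import sys
C=np.array([.456,.1725]);Y=5.4
def tray(p): return np.c_[(p[:,:2]-C)@rot(Y),p[:,2]]
tag=sys.argv[1]
for n in('top','side'):
    s=ctrl.snapshot(n);np.savez(f'{n}_{tag}.npz',**s)
    c=cloud(s);hsv=cv2.cvtColor(s['frame'],cv2.COLOR_RGB2HSV).astype(float);ok=s['z_map'].ravel()>0
    p=tray(c.reshape(-1,3));h=hsv.reshape(-1,3)
    print(n)
    for x0,x1 in((50,80),(-40,-2),(-75,-40)):
        q=ok&(p[:,0]>x0/1e3)&(p[:,0]<x1/1e3)&(abs(p[:,1])<.168)&(p[:,2]<.08)
        out=[]
        for y in range(-168,168,6):
            k=q&(p[:,1]*1e3>=y)&(p[:,1]*1e3<y+6)
            out.append(f'{y+3}:{np.median(h[k,1]):.0f}/{np.median(p[k,2])*1e3:.0f}' if k.sum()>2 else f'{y+3}:-')
        print(x0,' '.join(out))
E
python3 look.py b
```

```text
clock: 11.5
tool_pos: [0.6552, -0.1055, 0.2366]
orientation: [179.8, -0.0, -93.7]
force: [0.2, -0.9, -1.7]
opening: 0.024
gripper_force: 30.0
[ 0.6552 -0.1055  0.2366] [ 1.7981e+02 -1.0000e-02 -9.3750e+01] [-0.0005 -0.0015  0.0011 -0.0451]
top
50 -165:142/31 -159:161/32 -153:155/32 -147:133/31 -141:144/33 -135:156/31 -129:137/26 -123:- -117:- -111:- -105:- -99:- -93:- -87:- -81:- -75:- -69:- -63:- -57:- -51:- -45:- -39:- -33:- -27:- -21:- -15:- -9:- -3:- 3:- 9:- 15:- 21:- 27:- 33:- 39:- 45:- 51:- 57:154/34 63:162/34 69:163/31 75:154/30 81:128/30 87:125/32 93:126/30 99:152/28 105:161/33 111:161/33 117:161/33 123:160/17 129:161/16 135:162/15 141:161/28 147:161/32 153:161/31 159:162/33 165:162/33
-40 -165:147/32 -159:163/33 -153:155/31 -147:109/35 -141:149/32 -135:149/31 -129:- -123:- -117:- -111:- -105:- -99:- -93:- -87:- -81:- -75:- -69:- -63:- -57:- -51:- -45:- -39:- -33:- -27:- -21:- -15:- -9:- -3:- 3:- 9:- 15:- 21:- 27:- 33:- 39:- 45:- 51:- 57:- 63:158/33 69:165/33 75:160/31 81:127/29 87:123/32 93:128/29 99:158/31 105:163/34 111:162/33 117:163/32 123:164/16 129:163/16 135:162/15 14
[... 1609 characters left out ...]
144/34 117:143/26 123:143/17 129:144/17 135:- 141:144/33 147:144/34 153:145/34 159:145/34 165:147/35
-75 -165:133/34 -159:143/34 -153:142/35 -147:141/34 -141:139/33 -135:141/30 -129:118/33 -123:112/32 -117:113/30 -111:128/34 -105:143/34 -99:143/34 -93:146/30 -87:122/32 -81:111/32 -75:110/30 -69:135/34 -63:143/34 -57:143/34 -51:144/30 -45:116/31 -39:111/32 -33:111/29 -27:138/33 -21:144/34 -15:144/34 -9:143/26 -3:144/17 3:146/18 9:- 15:143/34 21:144/34 27:144/34 33:144/31 39:113/32 45:109/32 51:112/29 57:140/33 63:144/34 69:144/35 75:144/31 81:127/31 87:105/32 93:111/28 99:142/34 105:144/34 111:144/34 117:143/26 123:144/17 129:144/18 135:- 141:144/33 147:144/35 153:144/34 159:144/34 165:147/35
```

```bash
echo '[[[-0.0005, -0.0015, 0.04, 0, 0], [-0.0005, -0.0015, 0.075, 0, 0], [-0.0005, -0.0015, 0.1, 0, 0], [-0.0005, -0.0015, 0.11, 0, 0], [-0.0005, -0.0015, 0.116, 0, 0], [-0.0005, -0.0015, 0.12, 0, 0], [-0.0005, -0.0015, 0.12, 0, 0]]]' | python3 drive.py
```

```text
clock: 12.48
tool_pos: [0.6573, -0.1049, 0.1195]
orientation: [-180.0, 0.0, -94.1]
force: [-0.0, -0.7, -1.8]
opening: 0.0242
gripper_force: 30.0
```

```bash
echo '[[[0, 0, 0.002, 0, 0], [0, 0, 0.004, 0, 0], [0, 0, 0.004, 0, 0]]]' | python3 drive.py;echo '[[[0, 0, 0.001, 0, 0], [0, 0, 0.001, 0, 0]]]' | python3 drive.py
```

```text
clock: 12.85
tool_pos: [0.6574, -0.105, 0.1156]
orientation: [-180.0, 0.0, -94.0]
force: [0.0, -0.7, 1.1]
opening: 0.0239
gripper_force: 30.0
clock: 13.1
tool_pos: [0.6575, -0.1051, 0.1155]
orientation: [-179.9, -0.0, -94.0]
force: [-2.7, 0.2, 8.0]
opening: 0.0238
gripper_force: 30.0
```

Seated (force +8 N up at the original height). Release and rise.

```bash
echo '[[[0, 0, 0, 0, 0.05], [0, 0, 0, 0, 0.05], [0, 0, -0.02, 0, 0.05], [0, 0, -0.07, 0, 0.05], [0, 0, -0.13, 0, 0.05], [0, 0, -0.13, 0, 0.05]]]' | python3 drive.py
python3 - <<'E'
from h import *
from plant import ctrl
for n in('side','top'):
    v=ctrl.snapshot(n);np.savez(f'{n}_c.npz',**v);c=cloud(v)
    q=(v['z_map']>0)&(c[...,2]>.118)&(c[...,2]<.142)&(c[...,0]>.61)&(c[...,0]<.69)&(c[...,1]>-.17)&(c[...,1]<-.05)
    p=c[q]
    if len(p)>9: r=cv2.minAreaRect(p[:,:2].astype(np.float32));print(n,len(p),np.round(r[0],4),np.round(r[1],4),round(r[2],1),np.median(p[:,2]))
# refine tray grooves & rack from start pictures (top0, unobstructed)
t=load('side_b.npz');a=load('top0.npz')
# rim corners via tray outer edge lines in top0: mask of height>.03 edges per row/col
c=cloud(a);m=((c[...,2]>.036)&(c[...,0]>.33)&(c[...,0]<.6)&(c[...,1]>-.03)&(c[...,1]<.4)&(a['z_map']>0)).astype(np.uint8)
cn=max(cv2.findContours(m,cv2.RETR_EXTERNAL,cv2.CHAIN_APPROX_NONE)[0],key=cv2.contourArea)
P=onplane(a,cn[:,0],.048)[:,:2].astype(np.float32);h=cv2.convexHull(P);print('tray',cv2.minAreaRect(P))
for e,sgn in((0,1),(0,-1),(1,1),(1,-1)):
    T=(P-[.456,.1725])@rot(5.4);L=[.092,.179][e];k=(abs(T[:,e]*sgn-L)<.008)&(abs(T[:,1-e])<[.16,.08][e]);f=np.polyfit(T[k,1-e],T[k,e],1);print(e,sgn,np.round(f[1]*1e3,2),'slope deg',np.degrees(np.arctan(f[0])))
E
python3 g.py '[0.5,0.0,0.25,5.4]'
```

```text
clock: 13.85
tool_pos: [0.6599, -0.1052, 0.2501]
orientation: [-179.4, 0.0, -94.0]
force: [0.5, 0.8, -0.5]
opening: 0.0501
gripper_force: 0.0
side 137 [ 0.6552 -0.1046] [0.061 0.024] 86.4 0.12951912014112663
top 22 [ 0.6628 -0.1043] [0.0571 0.0058] 85.3 0.1289567608492624
tray ((0.4593873620033264, 0.17627063393592834), (0.18392936885356903, 0.3579690754413605), 5.675594329833984)
0 1 94.26 slope deg -0.2681324936101045
0 -1 -86.96 slope deg -0.29226419110134777
1 1 181.01 slope deg 0.306194930038111
1 -1 -174.18 slope deg 0.21992238001806805
[ 0.6573 -0.1048  0.2446] [-1.7992e+02  4.0000e-02 -9.4050e+01] [-9.34000e-02  1.64300e-01 -5.40000e-03  8.05463e+01]
```

Run:
```python
from h import *
a=load('top0.npz');s=load('side0.npz')
i=cv2.resize(a['frame'][208:256,258:376],None,fx=6.7,fy=6.7,interpolation=cv2.INTER_CUBIC).astype(float)
j=cv2.resize(s['frame'][135:225,268:335],None,fx=3.0,fy=3.0,interpolation=cv2.INTER_CUBIC).astype(float)
k=np.zeros((i.shape[0]+j.shape[0],i.shape[1],3));k[:i.shape[0]]=i;k[i.shape[0]:,:j.shape[1]]=j
cv2.imwrite('pics/rack.png',np.clip((k-15)*2.6,0,255).astype(np.uint8)[:,:,::-1])
# column profile in mouth rows
V=a['frame'].astype(float).sum(2)
for r in((217,219),(219,221),(221,223)): print(r,[int(x) for x in V[r[0]:r[1],262:374].mean(0)])
c=cloud(a);print([int(x*1000) for x in np.median(c[218:223,262:374,2],axis=0)])
# rack contour by height at three levels
m=((c[...,2]>.03)&(c[...,0]>.43)&(c[...,0]<.6)&(c[...,1]>-.36)&(c[...,1]<-.03)&(a['z_map']>0))
```

```text
(217, 219) [408, 391, 339, 248, 182, 137, 142, 119, 118, 115, 132, 117, 135, 124, 130, 120, 135, 125, 136, 130, 148, 137, 137, 140, 133, 125, 116, 118, 118, 123, 117, 119, 127, 127, 126, 128, 123, 128, 142, 141, 114, 136, 121, 116, 124, 115, 117, 122, 117, 118, 122, 142, 128, 135, 135, 135, 136, 141, 134, 128, 129, 130, 128, 127, 142, 130, 143, 144, 138, 143, 143, 148, 166, 158, 166, 160, 169, 171, 170, 175, 179, 188, 185, 185, 183, 198, 191, 195, 193, 194, 199, 200, 213, 211, 210, 216, 217, 218, 227, 236, 246, 237, 237, 231, 244, 286, 355, 405, 417, 411, 412, 411]
(219, 221) [415, 393, 348, 263, 180, 139, 138, 135, 135, 150, 139, 143, 122, 130, 113, 125, 125, 141, 138, 143, 143, 142, 150, 140, 122, 113, 122, 116, 117, 122, 117, 105, 117, 119, 132, 132, 129, 146, 144, 138, 131, 140, 118, 118, 114, 114, 118, 118, 110, 101, 114, 133, 123, 143, 142, 131, 144, 137, 135, 121, 121, 127, 116, 114, 102, 115, 114, 119, 127, 138, 134, 139, 140, 143, 130, 139, 126, 133, 126, 120, 122, 121, 122, 117, 124, 123, 126, 131, 131, 148, 145, 146, 141, 139, 131, 137, 124, 127, 121, 135, 123, 130, 123, 1
[... 358 characters left out ...]
7, 118, 121, 123, 117, 121, 114, 112, 119, 136, 129, 144, 139, 138, 143, 128, 141, 136, 127, 120, 132, 118, 119, 111, 113, 116, 129, 137, 142, 138, 146, 151, 142, 146, 133, 132, 130, 128, 138, 141, 115, 110, 127, 131, 133, 166, 253, 356, 410, 432, 425, 423]
[0, -2, 0, 5, 91, 90, 90, 89, 65, 67, 68, 66, 68, 65, 68, 66, 91, 91, 87, 85, 88, 88, 90, 88, 91, 90, 66, 66, 66, 68, 66, 69, 69, 83, 88, 86, 87, 85, 89, 85, 87, 86, 88, 66, 70, 69, 73, 69, 70, 67, 76, 83, 84, 87, 81, 85, 86, 84, 85, 85, 69, 71, 71, 73, 71, 72, 67, 73, 84, 83, 80, 85, 79, 82, 81, 80, 82, 76, 74, 72, 76, 70, 72, 72, 73, 80, 79, 78, 81, 79, 79, 79, 80, 78, 80, 71, 74, 73, 71, 73, 72, 74, 78, 78, 82, 81, 82, 0, -2, 0, 0, -3]
```

View pics/rack.png

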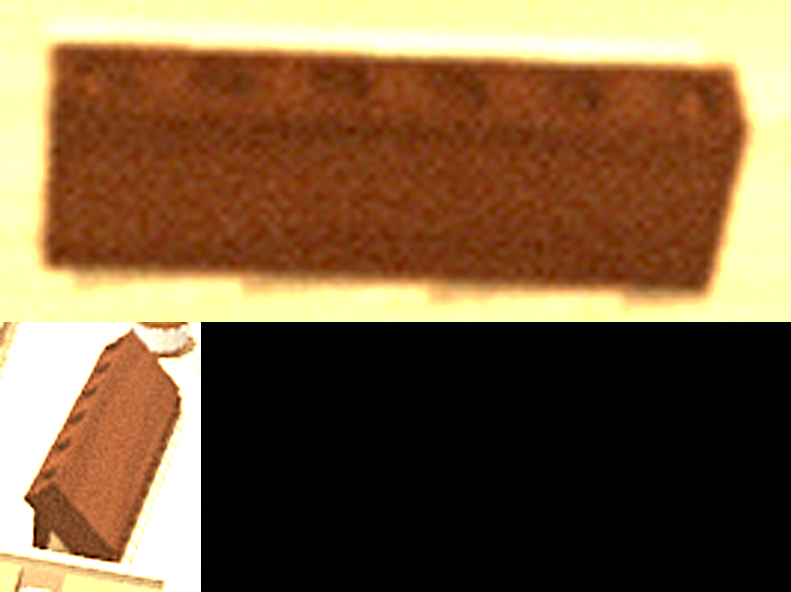

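Run:
```python
from h import *
a=load('top0.npz');c=cloud(a)
cols=np.array([273.5,291,308.5,325.5,342.9,360]);n=np.arange(6)
P=onplane(a,np.c_[cols,220+np.array([-1.2,-.7,-.2,.3,.8,1.3])],.0866);print(P.round(4))
y0=(P[:,1]+.048*(n-2.5)).mean();print('row mid y',y0,np.diff(P[:,1]))
# mouth plane profile: rows of bright mouth between lip and ridge, at wall columns
f,cx,cy,R,t=cam(a)
for u in(283,299,316,334,351):
    q=[(v,)+tuple((c[v,u,[0,2]]*1000).round(0)) for v in range(212,232)];print(u,q)
```

```text
[[ 0.5238 -0.0578  0.0866]
 [ 0.5229 -0.1062  0.0866]
 [ 0.522  -0.1545  0.0866]
 [ 0.5211 -0.2015  0.0866]
 [ 0.5201 -0.2495  0.0866]
 [ 0.5192 -0.2967  0.0866]]
row mid y -0.17769483682928514 [-0.0483622  -0.04834775 -0.04695224 -0.04804294 -0.04720025]
283 [(212, np.float64(549.0), np.float64(8.0)), (213, np.float64(546.0), np.float64(6.0)), (214, np.float64(543.0), np.float64(5.0)), (215, np.float64(535.0), np.float64(76.0)), (216, np.float64(533.0), np.float64(75.0)), (217, np.float64(529.0), np.float64(82.0)), (218, np.float64(527.0), np.float64(81.0)), (219, np.float64(523.0), np.float64(89.0)), (220, np.float64(521.0), np.float64(89.0)), (221, np.float64(518.0), np.float64(90.0)), (222, np.float64(515.0), np.float64(91.0)), (223, np.float64(512.0), np.float64(100.0)), (224, np.float64(509.0), np.float64(99.0)), (225, np.float64(506.0), np.float64(100.0)), (226, np.float64(504.0), np.float64(93.0)), (227, np.float64(502.0), np.float64(84.0)), (228, np.float64(498.0), np.float64(97.0)), (229, np.float64(496.0), np.float64(89.0)), (230, np.float64(493.0), np.float64(87.0)), (231
[... 2876 characters left out ...]
, np.float64(539.0), np.float64(5.0)), (217, np.float64(532.0), np.float64(72.0)), (218, np.float64(529.0), np.float64(76.0)), (219, np.float64(526.0), np.float64(80.0)), (220, np.float64(523.0), np.float64(80.0)), (221, np.float64(520.0), np.float64(85.0)), (222, np.float64(517.0), np.float64(84.0)), (223, np.float64(514.0), np.float64(88.0)), (224, np.float64(511.0), np.float64(91.0)), (225, np.float64(508.0), np.float64(95.0)), (226, np.float64(505.0), np.float64(99.0)), (227, np.float64(503.0), np.float64(97.0)), (228, np.float64(442.0), np.float64(1367.0)), (229, np.float64(497.0), np.float64(93.0)), (230, np.float64(495.0), np.float64(88.0)), (231, np.float64(492.0), np.float64(90.0))]
```

Run:
```python
from h import *
C=np.array([.459,.1757]);Y=5.67
for n,th in(('side_b',128),('top_b',145)):
    s=load(n+'.npz');S=cv2.cvtColor(s['frame'],cv2.COLOR_RGB2HSV)[...,1].astype(np.float32)
    for g in(84,42,-42,-84,-126):
        # dowel lateral: at x=-30, scan y ; and longitudinal at best y (plane z=.031)
        ys=np.arange(g-20,g+21,1.)
        def samp(x,y): 
            P=np.c_[np.c_[x,y]/1e3@rot(Y).T+C,np.full(len(x),.031)];uv=proj(s,P).astype(np.float32);return cv2.remap(S,uv[None,:,0],uv[None,:,1],cv2.INTER_LINEAR)[0]
        A=np.mean([samp(np.full(len(ys),x),ys) for x in(-60,-50,-40,-30,-20)],0);k=ys[A<th]
        if len(k)==0: print(n,g,'none');continue
        yc=k.mean();xs=np.arange(-90,91,1.);B=samp(xs,np.full(len(xs),yc));kk=xs[B<th]
        print(n,g,'y',yc,k.min(),k.max(),'x',kk.min(),kk.max(),(kk.min()+kk.max())/2)
```

```text
side_b 84 y 85.5 77.0 94.0 x -90.0 90.0 0.0
side_b 42 y 43.5 35.0 52.0 x -90.0 90.0 0.0
side_b -42 y -41.0 -49.0 -33.0 x -90.0 90.0 0.0
side_b -84 y -82.5 -91.0 -74.0 x -90.0 90.0 0.0
side_b -126 y -124.0 -132.0 -116.0 x -90.0 90.0 0.0
top_b 84 y 83.5 75.0 92.0 x -90.0 90.0 0.0
top_b 42 y 40.5 22.0 59.0 x -90.0 90.0 0.0
top_b -42 y -42.0 -62.0 -22.0 x -90.0 90.0 0.0
top_b -84 y -84.0 -104.0 -64.0 x -90.0 90.0 0.0
top_b -126 y -123.63888888888889 -146.0 -106.0 x -90.0 90.0 0.0
```

```bash
python3 - <<'E'
from h import *
C=np.array([.459,.1757]);Y=5.67
s=load('side_b.npz');S=cv2.cvtColor(s['frame'],cv2.COLOR_RGB2HSV)[...,1].astype(np.float32)
for g in(84.5,42.5,-41.5,-83.5,-125):
    xs=np.arange(-84,85,1.);P=np.c_[np.c_[xs,np.full(len(xs),g)]/1e3@rot(Y).T+C,np.full(len(xs),.031)];uv=proj(s,P).astype(np.float32);B=cv2.remap(S,uv[None,:,0],uv[None,:,1],cv2.INTER_LINEAR)[0]
    d=B<128;i=84-40
    lo=next((xs[j] for j in range(i,-1,-1) if not d[j]),None);hi=next((xs[j] for j in range(84+50,len(xs)) if not d[j]),None);print(g,lo,hi)
E
python3 g.py '[0.4694,0.2632,0.20,5.67]'
```

```text
84.5 -68.0 None
42.5 -72.0 80.0
-41.5 -72.0 80.0
-83.5 -72.0 81.0
-125 -72.0 80.0
[ 0.6573 -0.1048  0.2446] [-1.7992e+02  4.0000e-02 -9.4050e+01] [-3.53800e-01  2.13400e-01  4.46000e-02  8.02763e+01]
```

```bash
echo '[[[-0.05, 0.03, 0, 10, 0.05], [-0.1, 0.06, 0, 20, 0.04], [-0.15, 0.09, 0, 30, 0.026], [-0.2, 0.12, 0, 40, 0.026], [-0.25, 0.15, 0, 50, 0.026], [-0.3, 0.18, 0, 60, 0.026], [-0.34, 0.205, 0, 70, 0.026], [-0.3538, 0.2134, 0, 80.3, 0.026]]]' | python3 drive.py; python3 g.py '[0.4784,0.2641,0.09,5.67]'
```

```text
clock: 14.95
tool_pos: [0.4674, 0.2647, 0.2425]
orientation: [-179.9, -0.1, -174.0]
force: [0.8, -0.3, 0.7]
opening: 0.026
gripper_force: 0.0
[0.4674 0.2647 0.2425] [-1.7992e+02 -1.2000e-01 -1.7401e+02] [-0.0109 -0.0017  0.1525  0.3209]
```

```bash
echo '[[[-0.0109, -0.0017, 0.06, 0.3, 0.026], [-0.0109, -0.0017, 0.12, 0.3, 0.026], [-0.0109, -0.0017, 0.1525, 0.3, 0.026], [-0.0109, -0.0017, 0.1525, 0.3, 0.026], [-0.0109, -0.0017, 0.1525, 0.3, 0.026]]]' | python3 drive.py; python3 g.py '[0.4784,0.2641,0.034,5.67]'
```

```text
clock: 15.58
tool_pos: [0.4806, 0.2627, 0.0922]
orientation: [-180.0, 0.0, -174.1]
force: [-0.1, -0.0, 0.1]
opening: 0.0261
gripper_force: 0.0
[0.4806 0.2627 0.0922] [-1.7999e+02  2.0000e-02 -1.7408e+02] [0.0021 0.0016 0.0582 0.2524]
```

```bash
echo '[[[0.002, 0.0016, 0.025, 0.3, 0.026], [0.002, 0.0016, 0.048, 0.3, 0.026], [0.002, 0.0016, 0.058, 0.3, 0.026], [0.002, 0.0016, 0.058, 0.3, 0.026]]]' | python3 drive.py; python3 g.py '[0.4784,0.2641,0.034,5.67]'
```

```text
clock: 16.08
tool_pos: [0.4784, 0.2642, 0.0342]
orientation: [180.0, 0.0, -174.4]
force: [-0.2, -0.3, 0.6]
opening: 0.0257
gripper_force: 0.0
[0.4784 0.2642 0.0342] [ 1.7998e+02  3.0000e-02 -1.7439e+02] [ 0.     -0.0001  0.0002 -0.0613]
```

```bash
echo '[[[0, 0, 0, 0, 0], [0, 0, 0, 0, 0], [0, 0, 0, 0, 0], [0, 0, -0.03, 0, 0], [0, 0, -0.08, 0, 0], [0, 0, -0.14, 0, 0], [0, 0, -0.17, 0, 0], [0, 0, -0.17, 0, 0]]]' | python3 drive.py
python3 g.py '[0.455,-0.295,0.20,-1.65]'; python3 look.py d | tail -1 | cut -c1-10
python3 - <<'E'
from h import *
for n in('side_d','top_d'):
    s=load(n+'.npz');c=cloud(s);o=c[(c[...,2]>.12)&(c[...,2]<.21)&(c[...,0]>.36)&(c[...,0]<.56)&(abs(c[...,1]-.264)<.014)&(s['z_map']>0)]
    print(n,len(o),[(x,len(k),(np.percentile(k[:,2],[10,50,90])*1e3).round()) for x in np.arange(.37,.56,.015) for k in [o[abs(o[:,0]-x)<.0075]] if len(k)>3])
E
```

```text
clock: 17.08
tool_pos: [0.4793, 0.265, 0.2075]
orientation: [179.7, 0.3, -174.4]
force: [-0.4, -0.6, -1.1]
opening: 0.0149
gripper_force: 30.0
[0.4793 0.265  0.2075] [ 179.74    0.31 -174.38] [ 0.0789 -0.5549  0.0075  7.2654]
-75 -165:1
side_d 281 [(np.float64(0.385), 41, array([195., 201., 204.])), (np.float64(0.4), 65, array([195., 201., 204.])), (np.float64(0.41500000000000004), 63, array([195., 201., 204.])), (np.float64(0.43000000000000005), 66, array([195., 202., 204.])), (np.float64(0.44500000000000006), 46, array([196., 201., 204.]))]
top_d 151 [(np.float64(0.385), 24, array([198., 202., 205.])), (np.float64(0.4), 35, array([199., 203., 205.])), (np.float64(0.41500000000000004), 41, array([198., 202., 205.])), (np.float64(0.43000000000000005), 39, array([199., 203., 207.])), (np.float64(0.44500000000000006), 6, array([199., 202., 204.])), (np.float64(0.5350000000000001), 6, array([199., 201., 205.]))]
```

```bash
echo '[[[0.01, -0.06, 0, 2, 0], [0.02, -0.12, 0, 4, 0], [0.03, -0.18, 0, 7.3, 0], [0.04, -0.24, 0, 7.3, 0], [0.05, -0.3, 0, 7.3, 0], [0.06, -0.36, 0, 7.3, 0], [0.07, -0.42, 0, 7.3, 0], [0.075, -0.48, 0, 7.3, 0]]]' | python3 drive.py; python3 g.py '[0.455,-0.295,0.13,-1.65]'
```

```text
clock: 18.18
tool_pos: [0.4492, -0.223, 0.2027]
orientation: [180.0, -0.1, 178.3]
force: [1.8, 1.1, -0.5]
opening: 0.015
gripper_force: 30.0
[ 0.4492 -0.223   0.2027] [ 1.7999e+02 -8.0000e-02  1.7831e+02] [-0.0079 -0.0718  0.0727 -0.0435]
```

```bash
echo '[[[-0.0079, -0.05, 0, 0, 0], [-0.0079, -0.0718, 0.02, 0, 0], [-0.0079, -0.0718, 0.06, 0, 0], [-0.0079, -0.0718, 0.0727, 0, 0], [-0.0079, -0.0718, 0.0727, 0, 0]]]' | python3 drive.py; python3 g.py '[0.455,-0.295,0.125,-1.65]'
```

```text
clock: 18.8
tool_pos: [0.4554, -0.2928, 0.13]
orientation: [180.0, -0.2, 178.3]
force: [-0.9, 0.2, 0.5]
opening: 0.015
gripper_force: 30.0
[ 0.4554 -0.2928  0.13  ] [ 1.7998e+02 -1.6000e-01  1.7833e+02] [ 0.0004 -0.0022  0.005  -0.0224]
```

```bash
echo '[[[0, -0.002, 0.006, 0, 0], [0, -0.002, 0.012, 0, 0], [0, -0.002, 0.018, 0, 0], [0, -0.002, 0.022, 0, 0]]]' | python3 drive.py; echo '[[[0, 0, 0.005, 0, 0], [0, 0, 0.01, 0, 0], [0, 0, 0.014, 0, 0], [0, 0, 0.017, 0, 0], [0, 0, 0.017, 0, 0]]]' | python3 drive.py;python3 g.py '[0.455,-0.295,0.09,-1.65]'
cat > tilt.py <<'E'
from h import *
from plant import ctrl
import sys
x0,y0=map(float,sys.argv[1:3])
for n in('side','top'):
    s=ctrl.snapshot(n);c=cloud(s);np.savez(n+'_t.npz',**s)
    h=cv2.cvtColor(s['frame'],cv2.COLOR_RGB2HSV)
    o=c[(c[...,2]>.01)&(abs(c[...,1]-y0)<.018)&(abs(c[...,0]-x0)<.11)&(s['z_map']>0)&(h[...,2]>95)&(h[...,1]>60)]
    print(n,[(int(x*1e3),len(k),*(np.median(k,0)[1:]*1e3).round().astype(int)) for x in np.arange(x0-.11,x0+.11,.012) for k in [o[abs(o[:,0]-x)<.006]] if len(k)>2])
E
python3 tilt.py .455 -.295
```

```text
clock: 19.3
tool_pos: [0.4565, -0.2953, 0.1093]
orientation: [-180.0, 0.1, 178.3]
force: [-0.1, 0.4, 4.6]
opening: 0.0151
gripper_force: 30.0
clock: 19.92
tool_pos: [0.4571, -0.2954, 0.0924]
orientation: [-180.0, 0.1, 178.3]
force: [-0.3, 0.1, 5.8]
opening: 0.0151
gripper_force: 30.0
[ 0.4571 -0.2954  0.0924] [-1.7996e+02  1.2000e-01  1.7833e+02] [ 0.0021  0.0004  0.0024 -0.022 ]
side [(369, 9, np.int64(-291), np.int64(52)), (381, 19, np.int64(-290), np.int64(56)), (393, 21, np.int64(-289), np.int64(62)), (405, 24, np.int64(-290), np.int64(68)), (417, 30, np.int64(-291), np.int64(75)), (429, 17, np.int64(-290), np.int64(73)), (441, 10, np.int64(-286), np.int64(80)), (489, 4, np.int64(-287), np.int64(121)), (501, 5, np.int64(-287), np.int64(507)), (525, 3, np.int64(-309), np.int64(81)), (537, 3, np.int64(-299), np.int64(76))]
top [(369, 13, np.int64(-291), np.int64(51)), (381, 19, np.int64(-292), np.int64(58)), (393, 20, np.int64(-294), np.int64(62)), (405, 60, np.int64(-293), np.int64(422)), (417, 5, np.int64(-295), np.int64(73)), (501, 20, np.int64(-289), np.int64(504))]
```

```bash
echo '[[[0, 0, -0.03, 0, 0], [0, 0, -0.07, 0, 0], [0, 0, -0.1, 0, 0], [-0.05, 0, -0.1, 0, 0], [-0.1, 0, -0.1, 0, 0], [-0.15, 0, -0.1, 0, 0], [-0.161, 0, -0.1, 0, 0], [-0.161, 0, -0.1, 0, 0]]]' | python3 drive.py; python3 g.py '[0.618,-0.3004,0.139,-1.65]'
```

```text
clock: 21.02
tool_pos: [0.6167, -0.2995, 0.1904]
orientation: [180.0, -0.1, 178.3]
force: [-0.5, 1.0, -0.8]
opening: 0.015
gripper_force: 30.0
[ 0.6167 -0.2995  0.1904] [ 1.7996e+02 -1.2000e-01  1.7831e+02] [-0.0013 -0.0008  0.0514 -0.0421]
```

```bash
echo '[[[-0.0013, -0.0008, 0.02, 0, 0], [-0.0013, -0.0008, 0.04, 0, 0], [-0.0013, -0.0008, 0.0514, 0, 0], [-0.0013, -0.0008, 0.0514, 0, 0], [-0.0013, -0.0008, 0.0514, 0, 0]]]' | python3 drive.py; python3 g.py '[0.618,-0.3004,0.139,-1.65]'; python3 tilt.py .6 -.2975
```

```text
clock: 21.65
tool_pos: [0.6184, -0.3009, 0.1415]
orientation: [-180.0, 0.1, 178.3]
force: [0.1, 0.1, -0.2]
opening: 0.0153
gripper_force: 30.0
[ 0.6184 -0.3009  0.1415] [-1.7997e+02  6.0000e-02  1.7830e+02] [ 0.0004  0.0005  0.0025 -0.0454]
side [(526, 4, np.int64(-299), np.int64(104)), (538, 20, np.int64(-295), np.int64(106)), (550, 19, np.int64(-295), np.int64(112)), (562, 16, np.int64(-293), np.int64(116)), (574, 54, np.int64(-299), np.int64(353)), (586, 16, np.int64(-297), np.int64(127)), (598, 16, np.int64(-295), np.int64(133)), (610, 5, np.int64(-284), np.int64(127)), (634, 7, np.int64(-284), np.int64(253)), (646, 5, np.int64(-287), np.int64(264)), (658, 16, np.int64(-293), np.int64(44)), (670, 34, np.int64(-291), np.int64(45)), (682, 28, np.int64(-291), np.int64(45))]
top [(538, 31, np.int64(-296), np.int64(105)), (550, 21, np.int64(-297), np.int64(111)), (562, 29, np.int64(-298), np.int64(117)), (574, 33, np.int64(-299), np.int64(123)), (586, 8, np.int64(-303), np.int64(125)), (658, 22, np.int64(-300), np.int64(554))]
```

```bash
echo '[[[0.000, 0, 0.0025, 0, 0], [0.009, 0, 0.007, 0, 0], [0.018, 0, 0.0115, 0, 0], [0.024, 0, 0.0145, 0, 0], [0.029, 0, 0.017, 0, 0], [0.029, 0, 0.017, 0, 0]]]' | python3 drive.py; python3 g.py '[0.59,-0.300,0.125,-1.65]'
```

```text
clock: 22.5
tool_pos: [0.5888, -0.2998, 0.1233]
orientation: [180.0, -0.0, 178.3]
force: [0.6, -0.7, -2.2]
opening: 0.0154
gripper_force: 30.0
[ 0.5888 -0.2998  0.1233] [ 1.7999e+02 -1.0000e-02  1.7829e+02] [-0.0012 -0.0001 -0.0017 -0.0601]
```

```bash
echo '[[[0.005, 0, -0.006, 0, 0], [0.009, 0, -0.011, 0, 0], [0.0135, 0, -0.0165, 0, 0], [0.018, 0, -0.022, 0, 0], [0.018, 0, -0.022, 0, 0]]]' | python3 drive.py; echo '[[[0.005, 0, 0.005, 0, 0], [0.01, 0, 0.01, 0, 0], [0.01, 0, 0.01, 0, 0]]]' | python3 drive.py;  python3 tilt.py .55 -.2985
```

```text
clock: 23.12
tool_pos: [0.5716, -0.2994, 0.1466]
orientation: [-180.0, 0.1, 178.3]
force: [3.6, 0.2, -0.1]
opening: 0.0153
gripper_force: 30.0
clock: 23.5
tool_pos: [0.5594, -0.2988, 0.1341]
orientation: [179.9, -0.2, 178.3]
force: [0.7, -0.1, -3.1]
opening: 0.0151
gripper_force: 30.0
side [(512, 36, np.int64(-298), np.int64(373)), (524, 27, np.int64(-294), np.int64(104)), (536, 21, np.int64(-294), np.int64(111)), (548, 11, np.int64(-292), np.int64(120)), (584, 4, np.int64(-285), np.int64(235)), (656, 6, np.int64(-295), np.int64(39))]
top [(512, 42, np.int64(-302), np.int64(526)), (524, 8, np.int64(-296), np.int64(102)), (608, 9, np.int64(-292), np.int64(546))]
```

```bash
echo '[[[0.006, 0, 0.006, 0, 0], [0.012, 0, 0.012, 0, 0], [0.017, 0, 0.017, 0, 0], [0.02, 0, 0.02, 0, 0], [0.02, 0, 0.02, 0, 0]]]' | python3 drive.py; echo '[[[0, 0, 0, 0, 0.03], [0, 0, 0, 0, 0.03], [0, 0, 0, 0, 0.03], [-0.02, 0, -0.03, 0, 0.03], [-0.04, 0, -0.08, 0, 0.03], [-0.04, 0, -0.13, 0, 0.03], [-0.04, 0, -0.13, 0, 0.03]]]' | python3 drive.py
cat > chk.py <<'E'
from h import *
from plant import ctrl
import sys
# dowels standing in the rack: highest pale points near each mouth; then dowels left in the tray
C=np.array([.459,.1757]);Y=5.67
for n in('side','top'):
    s=ctrl.snapshot(n);np.savez(n+'_k.npz',**s);c=cloud(s);h=cv2.cvtColor(s['frame'],cv2.COLOR_RGB2HSV).astype(int)
    for k in range(1,7):
        y=-.1777+(k-3.5)*.048;q=(abs(c[...,1]-y+.001)<.018)&(c[...,0]>.50)&(c[...,0]<.62)&(c[...,2]>.09)&(c[...,2]<.19)&(s['z_map']>0)&(h[...,2]>90)
        p=c[q]
        if len(p)>8: a=p[:,0]+p[:,2];print(n,'pocket',k,len(p),'top end x,z',np.round(np.percentile(p[:,0],97),3),np.round(np.percentile(p[:,2],97),3),'slope',np.round(np.polyfit(p[:,0],p[:,2],1)[0],2),'ext/pocket axis mm',np.round((np.percentile(a,97)-.608-.03*(y+.1777))*707,0))
    S=h[...,1].astype(np.float32);pr=[]
    for g in range(-126,127,42):
        xs=np.r_[-60:-10:2,54:68:2];P=np.c_[np.c_[xs,np.full(len(xs),g)]/1e3@rot(Y).T+C,np.full(len(xs),.031)];uv=proj(s,P).astype(np.float32)
        pr.append((g,int(np.median(cv2.remap(S,uv[None,:,0],uv[None,:,1],1)[0]))))
    print(n,pr)
E
python3 chk.py; python3 g.py '[0.4827,0.2222,0.09,5.67]'
```

```text
clock: 24.22
tool_pos: [0.5405, -0.2984, 0.115]
orientation: [180.0, -0.1, 178.3]
force: [0.6, 0.1, -2.0]
opening: 0.0149
gripper_force: 30.0
clock: 25.1
tool_pos: [0.5833, -0.3004, 0.2505]
orientation: [-179.9, 0.4, 178.3]
force: [0.4, 0.2, 0.4]
opening: 0.0303
gripper_force: 0.0
side pocket 1 113 top end x,z 0.582 0.136 slope 0.7 ext/pocket axis mm 80.0
side [(-126, 109), (-84, 107), (-42, 109), (0, 143), (42, 110), (84, 143), (126, 143)]
top pocket 1 80 top end x,z 0.556 0.119 slope 0.64 ext/pocket axis mm 50.0
top [(-126, 124), (-84, 124), (-42, 124), (0, 163), (42, 125), (84, 163), (126, 162)]
[ 0.5811 -0.2995  0.2459] [1.7999e+02 6.0000e-02 1.7829e+02] [ 0.114   0.5186  0.1559 -7.3809]
```

Run:
```python
from h import *
from plant import ctrl
s=load('side_k.npz');a=load('top_k.npz')
i=cv2.resize(s['frame'][120:220,240:345],None,fx=4,fy=4,interpolation=cv2.INTER_CUBIC);j=cv2.resize(a['frame'][180:260,290:390],None,fx=4,fy=4,interpolation=cv2.INTER_CUBIC)
k=np.zeros((400,820,3),np.uint8);k[:,:420]=i;k[:320,420:820]=j;cv2.imwrite('pics/k1.png',k[:,:800,::-1])
```

```text
(no output)
```

View pics/k1.png

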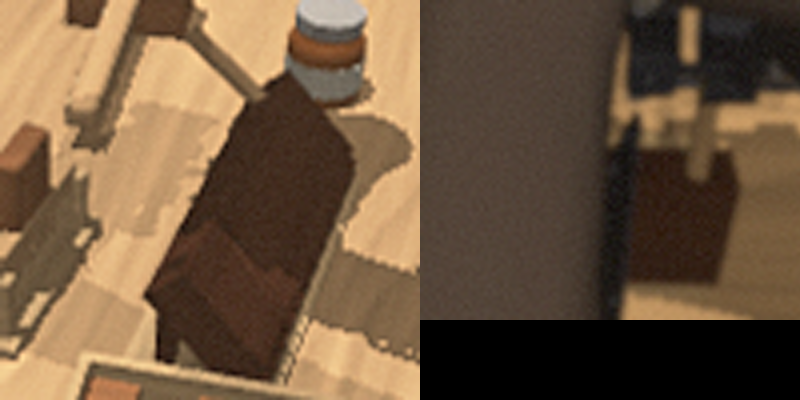

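```bash
cat > prot.py <<'E'
from h import *
import sys
# protrusion of a dowel from side pixel of its upper end, cast onto the vertical plane of pocket k
def prot(s,uv,k):
    yy=-.1777+(k-3.5)*.048;M=np.array([.521+.03*(k-3.5)*.048,yy,.0866]);n=np.array([np.sin(np.radians(1.65)),np.cos(np.radians(1.65)),0])
    o,d=ray(s,uv);P=o+d*(((M-o)@n)/(d@n))[:,None];q=P-M;return P.round(4),((q[:,0]+q[:,2])*707).round(1),((q[:,0]-q[:,2])*707).round(1)
if __name__=='__main__':
    s=load('side_k.npz');print(prot(s,[[288,124.3],[286,126],[290,122.5],[305.5,144.3]],1))
E
python3 prot.py
```

```text
(array([[ 0.5819, -0.2996,  0.144 ],
       [ 0.5882, -0.2997,  0.1363],
       [ 0.5758, -0.2994,  0.1519],
       [ 0.5176, -0.2977,  0.0832]]), array([86.2, 85.2, 87.5, -2.3]), array([ 5.1, 14.9, -4.9,  2.5]))
```

```bash
echo '[[[-0.022, 0, 0, 0, 0], [-0.022, 0, 0.02, 0, 0], [-0.022, 0, 0.05, 0, 0], [-0.022, 0, 0.065, 0, 0], [-0.022, 0, 0.065, 0, 0]]]' | python3 drive.py;python3 g.py '[0.6035,-0.2999,0.181,-1.65]'
```

```text
clock: 25.82
tool_pos: [0.6022, -0.3001, 0.1786]
orientation: [180.0, -0.2, 178.3]
force: [-0.3, 0.4, -0.1]
opening: 0.0001
gripper_force: 0.0
[ 0.6022 -0.3001  0.1786] [179.96  -0.21 178.29] [-0.0013  0.0003 -0.0024 -0.0553]
```

```bash
echo '[[[0.004, 0, 0.003, 0, 0], [0.008, 0, 0.007, 0, 0], [0.012, 0, 0.011, 0, 0], [0.015, 0, 0.014, 0, 0]]]' | python3 drive.py;echo '[[[0.004, 0, 0.004, 0, 0], [0.008, 0, 0.008, 0, 0], [0.011, 0, 0.011, 0, 0], [0.011, 0, 0.011, 0, 0]]]' | python3 drive.py;python3 g.py '[0.6035,-0.2999,0.181,-1.65]'
python3 - <<'E'
from h import *
from plant import ctrl
s=ctrl.snapshot('side');c=cloud(s);np.savez('side_p.npz',**s);h=cv2.cvtColor(s['frame'],cv2.COLOR_RGB2HSV).astype(int)
print([(v,u,*h[v,u],*(c[v,u]*1e3).astype(int)) for v,u in zip(range(118,146,2),np.linspace(283.5,306,14).astype(int))])
E
```

```text
clock: 26.32
tool_pos: [0.5878, -0.2999, 0.1665]
orientation: [-180.0, 0.0, 178.3]
force: [-0.2, 0.5, -0.0]
opening: 0.0007
gripper_force: 0.0
clock: 26.82
tool_pos: [0.5783, -0.2999, 0.1567]
orientation: [-179.9, 0.2, 178.3]
force: [2.0, -0.4, 5.1]
opening: 0.0007
gripper_force: 2.5
[ 0.5783 -0.2999  0.1567] [-179.94    0.18  178.33] [-0.0251  0.0007 -0.0243 -0.0175]
[(118, np.int64(283), np.int64(18), np.int64(54), np.int64(109), np.int64(578), np.int64(-214), np.int64(211)), (120, np.int64(285), np.int64(17), np.int64(51), np.int64(105), np.int64(571), np.int64(-213), np.int64(207)), (122, np.int64(286), np.int64(19), np.int64(49), np.int64(110), np.int64(567), np.int64(-211), np.int64(202)), (124, np.int64(288), np.int64(17), np.int64(51), np.int64(105), np.int64(578), np.int64(-284), np.int64(154)), (126, np.int64(290), np.int64(18), np.int64(50), np.int64(103), np.int64(571), np.int64(-284), np.int64(147)), (128, np.int64(292), np.int64(16), np.int64(110), np.int64(190), np.int64(616), np.int64(-516), np.int64(2)), (130, np.int64(293), np.int64(15), np.int64(112), np.int64(224), np.int64(564), np.int64(-301), np.int64(125)), (132, np.int64(295), np.int64(16), np.int64(114), np.int64(208), np.int64(557), np.int64(-300), np.int64(119)), (134, np.int64(297), np.int64(15), np.int64(110), np.int64(217), np.int64(549), np.int64(-299), np.int64(114)), (136, np.int64(299), np.int64(15), np.int64(111), np.int64(190), np.int64(542), np.int64(-301), np.int64(107)), (138, np.int64(300), np.int64(15), np.int64(116), np.int64(139), np.int64(537), np.int64(-293), np.int64(105)), (140, np.int64(302), np.int64(15), np.int64(114), np.int64(139), np.int64(529), np.int64(-293), np.int64(99)), (142, np.int64(304), np.int64(16), np.int64(110), np.int64(128), np.int64(523), np.int64(-297), np.int64(90)), (144, np.int64(306), np.int64(13), np.int64(125), np.int64(88), np.int64(513), np.int64(-282), np.int64(94))]
```

```bash
echo '[[[0.002, 0, 0.002, 0, 0], [0.002, 0, 0.002, 0, 0]]]' | python3 drive.py; echo '[[[-0.01, 0, -0.02, 0, 0], [-0.02, 0, -0.06, 0, 0.03], [0, 0.05, -0.09, 0, 0.03], [0.02, 0.1, -0.09, 0, 0.03], [0.03, 0.15, -0.09, 0, 0.03], [0.03, 0.2, -0.09, 0, 0.03], [0.03, 0.26, -0.09, 0, 0.03], [0.03, 0.32, -0.09, 0, 0.03]]]' | python3 drive.py
cat > ends.py <<'E'
from h import *
from prot import prot
from plant import ctrl
import sys
# upper end of each standing dowel in the side view: walk up the pocket axis' line and find where dowel colour stops
def run(s,ks):
    V=cv2.cvtColor(s['frame'],cv2.COLOR_RGB2HSV).astype(np.float32)
    for k in ks:
        yy=-.1777+(k-3.5)*.048;M=np.array([.521+.03*(k-3.5)*.048,yy,.0866]);a=np.array([.7068,-.0204,.7071]);b=np.array([.7068,-.0204,-.7071])
        ss=np.arange(20,110,2.);P=M+np.outer(ss/1e3,a)+.0045*b
        uv=proj(s,P).astype(np.float32);print(k,uv[25].round(),' '.join(f'{int(x)}:{int(h)}/{int(y)}/{int(v)}' for x,h,y,v in zip(ss,*[cv2.remap(np.ascontiguousarray(V[...,i]),uv[None,:,0],uv[None,:,1],1)[0] for i in range(3)])))
s=ctrl.snapshot('side');np.savez('side_e.npz',**s);run(s,map(int,sys.argv[1:]))
E
python3 ends.py 1; python3 g.py '[0.486,0.2219,0.09,5.67]'
```

```text
clock: 27.12
tool_pos: [0.5779, -0.3001, 0.1559]
orientation: [-179.9, 0.4, 178.4]
force: [4.5, 1.8, 9.6]
opening: 0.0002
gripper_force: 4.4
clock: 28.12
tool_pos: [0.554, 0.0228, 0.2433]
orientation: [-180.0, -0.0, 178.3]
force: [2.0, -1.0, -0.1]
opening: 0.0298
gripper_force: 0.0
1 [291. 128.] 20:15/111/205 22:15/111/206 24:15/111/208 26:15/113/208 28:15/113/207 30:15/112/205 32:15/112/207 34:15/111/208 36:15/111/209 38:15/112/209 40:15/111/208 42:15/112/209 44:15/111/210 46:15/111/211 48:15/111/210 50:15/112/212 52:15/113/212 54:15/112/214 56:15/113/216 58:15/113/217 60:15/112/218 62:15/111/218 64:15/111/220 66:15/113/222 68:15/110/226 70:15/109/233 72:16/108/237 74:17/109/224 76:15/111/193 78:14/106/154 80:15/86/111 82:16/64/79 84:17/58/66 86:15/63/55 88:13/63/51 90:12/54/58 92:10/45/64 94:12/42/66 96:16/50/71 98:17/52/85 100:19/51/103 102:20/50/115 104:19/48/114 106:19/49/96 108:18/56/70
[0.5546 0.0282 0.2433] [1.7992e+02 3.0000e-02 1.7842e+02] [ 0.0739  0.1917  0.1533 -7.2455]
```

```bash
echo '[[[0.02, 0.055, 0, -3, 0.03], [0.04, 0.11, 0, -7.2, 0.03], [0.06, 0.16, 0, -7.2, 0.03], [0.074, 0.191, 0.05, -7.2, 0.03], [0.074, 0.191, 0.11, -7.2, 0.03], [0.074, 0.191, 0.153, -7.2, 0.03], [0.074, 0.191, 0.153, -7.2, 0.03], [0.074, 0.191, 0.153, -7.2, 0.03]]]' | python3 drive.py; python3 g.py '[0.4857,0.2211,0.034,5.67]'
```

```text
clock: 29.18
tool_pos: [0.4872, 0.2147, 0.0918]
orientation: [180.0, 0.1, -174.5]
force: [-0.5, 0.5, 0.2]
opening: 0.03
gripper_force: 0.0
[0.4872 0.2147 0.0918] [ 1.7998e+02  7.0000e-02 -1.7448e+02] [ 0.0009  0.0065  0.0578 -0.1505]
```

```bash
echo '[[[0.0009, 0.0065, 0, 0.15, 0.03], [0.0009, 0.0065, 0.025, 0.15, 0.03], [0.0009, 0.0065, 0.048, 0.15, 0.03], [0.0009, 0.0065, 0.058, 0.15, 0.03], [0.0009, 0.0065, 0.058, 0.15, 0.03]]]' | python3 drive.py; echo '[[[0, 0, 0, 0, 0], [0, 0, 0, 0, 0], [0, 0, 0, 0, 0], [0, 0, -0.03, 0, 0], [0, 0, -0.08, 0, 0], [0, 0, -0.14, 0, 0], [0, 0, -0.17, 0, 0], [0, 0, -0.17, 0, 0]]]' | python3 drive.py
python3 g.py '[0.463,-0.248,0.20,-1.65]'
```

```text
clock: 29.8
tool_pos: [0.4851, 0.221, 0.0329]
orientation: [180.0, 0.0, -174.6]
force: [-0.4, 0.5, 0.0]
opening: 0.0299
gripper_force: 0.0
clock: 30.8
tool_pos: [0.486, 0.2216, 0.2055]
orientation: [179.8, 0.3, -174.6]
force: [0.9, 0.1, -1.0]
opening: 0.0151
gripper_force: 30.0
[0.486  0.2216 0.2055] [ 179.8     0.27 -174.64] [ 6.6700e-02 -4.6540e-01  5.5000e-03  7.0095e+00]
```

```bash
echo '[[[0.01, -0.06, 0, 2, 0], [0.02, -0.12, 0, 4, 0], [0.03, -0.18, 0, 7, 0], [0.04, -0.24, 0, 7, 0], [0.05, -0.3, 0, 7, 0], [0.06, -0.36, 0, 7, 0], [0.067, -0.42, 0, 7, 0], [0.0667, -0.4654, 0, 7, 0]]]' | python3 drive.py;echo '[[[0, 0, 0.03, 0, 0], [0, 0, 0.07, 0, 0], [0, 0, 0.07, 0, 0]]]' | python3 drive.py; python3 g.py '[0.462,-0.248,0.115,-1.65]'
```

```text
clock: 31.8
tool_pos: [0.4606, -0.2509, 0.2014]
orientation: [180.0, -0.1, 178.3]
force: [0.5, 0.4, -0.1]
opening: 0.0151
gripper_force: 30.0
clock: 32.17
tool_pos: [0.459, -0.2485, 0.1291]
orientation: [179.9, -0.4, 178.3]
force: [-0.2, -0.2, 1.8]
opening: 0.0155
gripper_force: 30.0
[ 0.459  -0.2485  0.1291] [179.92  -0.44 178.28] [-0.003   0.0005  0.0141 -0.0653]
```

```bash
echo '[[[-0.003, 0.0005, 0.006, 0, 0], [-0.003, 0.0005, 0.012, 0, 0], [-0.003, 0.0005, 0.018, 0, 0], [-0.003, 0.0005, 0.023, 0, 0], [-0.003, 0.0005, 0.028, 0, 0], [-0.003, 0.0005, 0.033, 0, 0], [-0.003, 0.0005, 0.033, 0, 0]]]' | python3 drive.py;python3 g.py '[0.462,-0.248,0.19,-1.65]';python3 tilt.py .455 -.247
```

```text
clock: 33.05
tool_pos: [0.4663, -0.2486, 0.1004]
orientation: [-180.0, 0.2, 178.4]
force: [0.2, -0.0, 5.2]
opening: 0.0147
gripper_force: 30.0
[ 0.4663 -0.2486  0.1004] [-1.7995e+02  1.7000e-01  1.7840e+02] [ 0.0043  0.0005 -0.0896  0.0467]
side [(381, 16, np.int64(-242), np.int64(71)), (393, 23, np.int64(-243), np.int64(76)), (405, 20, np.int64(-242), np.int64(79)), (417, 31, np.int64(-243), np.int64(86)), (429, 28, np.int64(-245), np.int64(91)), (441, 10, np.int64(-242), np.int64(84)), (501, 7, np.int64(-234), np.int64(168)), (513, 6, np.int64(-243), np.int64(515)), (537, 3, np.int64(-248), np.int64(76))]
top [(369, 4, np.int64(-247), np.int64(70)), (381, 19, np.int64(-245), np.int64(71)), (393, 20, np.int64(-247), np.int64(76)), (405, 19, np.int64(-247), np.int64(81)), (417, 45, np.int64(-249), np.int64(512)), (513, 19, np.int64(-248), np.int64(512))]
```

```bash
echo '[[[0.0045, 0.0005, 0, 0, 0], [0.0045, 0.0005, 0.003, 0, 0], [0.0045, 0.0005, 0.005, 0, 0], [0.0045, 0.0005, 0.005, 0, 0]]]' | python3 drive.py;python3 tilt.py .455 -.247;  echo '[[[0, 0, -0.03, 0, 0], [0, 0, -0.07, 0, 0], [0, 0, -0.1, 0, 0], [-0.05, 0, -0.1, 0, 0], [-0.1, 0, -0.1, 0, 0], [-0.15, 0, -0.1, 0, 0], [-0.161, 0, -0.1, 0, 0], [-0.161, 0, -0.1, 0, 0]]]' | python3 drive.py; python3 g.py '[0.625,-0.2527,0.139,-1.65]'
```

```text
clock: 33.65
tool_pos: [0.4603, -0.2477, 0.0943]
orientation: [180.0, -0.0, 178.4]
force: [-0.8, 1.9, 5.1]
opening: 0.0149
gripper_force: 30.0
side [(369, 4, np.int64(-244), np.int64(59)), (381, 21, np.int64(-241), np.int64(62)), (393, 21, np.int64(-241), np.int64(67)), (405, 22, np.int64(-243), np.int64(72)), (417, 39, np.int64(-242), np.int64(151)), (429, 18, np.int64(-242), np.int64(82)), (441, 4, np.int64(-244), np.int64(76)), (489, 3, np.int64(-233), np.int64(87)), (501, 10, np.int64(-239), np.int64(262)), (537, 3, np.int64(-252), np.int64(74))]
top [(369, 9, np.int64(-245), np.int64(58)), (381, 16, np.int64(-245), np.int64(64)), (393, 18, np.int64(-246), np.int64(69)), (405, 27, np.int64(-245), np.int64(78)), (417, 24, np.int64(-253), np.int64(507)), (501, 21, np.int64(-245), np.int64(506))]
clock: 34.75
tool_pos: [0.6209, -0.2521, 0.1927]
orientation: [180.0, -0.2, 178.3]
force: [-1.0, -0.5, 0.0]
opening: 0.0152
gripper_force: 30.0
[ 0.6209 -0.2521  0.1927] [ 1.7997e+02 -1.6000e-01  1.7835e+02] [-0.0041 -0.0004  0.0537 -0.0008]
```

```bash
echo '[[[-0.006, -0.0004, 0.02, 0, 0], [-0.006, -0.0004, 0.04, 0, 0], [-0.006, -0.0004, 0.0537, 0, 0], [-0.006, -0.0004, 0.0537, 0, 0], [-0.006, -0.0004, 0.0537, 0, 0]]]' | python3 drive.py; python3 g.py '[0.597,-0.2519,0.1256,-1.65]'
```

```text
clock: 35.38
tool_pos: [0.6275, -0.2531, 0.1414]
orientation: [-180.0, 0.0, 178.4]
force: [0.1, -0.0, -0.7]
opening: 0.0153
gripper_force: 30.0
[ 0.6275 -0.2531  0.1414] [-1.7998e+02  5.0000e-02  1.7836e+02] [0.0306 0.0004 0.0158 0.0068]
```

```bash
echo '[[[0, 0, 0.0025, 0, 0], [0.009, 0, 0.0065, 0, 0], [0.018, 0, 0.0105, 0, 0], [0.025, 0, 0.0136, 0, 0], [0.0306, 0.0004, 0.0158, 0, 0], [0.0306, 0.0004, 0.0158, 0, 0]]]' | python3 drive.py; echo '[[[0.005, 0, -0.0065, 0, 0], [0.01, 0, -0.013, 0, 0], [0.015, 0, -0.02, 0, 0], [0.02, 0, -0.026, 0, 0], [0.02, 0, -0.026, 0, 0]]]' | python3 drive.py;  echo '[[[0.006, 0, 0.006, 0, 0], [0.012, 0, 0.012, 0, 0], [0.018, 0, 0.018, 0, 0], [0.024, 0, 0.024, 0, 0], [0.024, 0, 0.024, 0, 0]]]' | python3 drive.py; python3 g.py '[0.5348,-0.2502,0.1086,-1.65]'
```

```text
clock: 36.12
tool_pos: [0.6011, -0.2522, 0.1276]
orientation: [-179.9, 0.6, 178.4]
force: [9.8, -0.8, 3.1]
opening: 0.0148
gripper_force: 30.0
clock: 36.75
tool_pos: [0.5821, -0.2517, 0.1547]
orientation: [-179.9, 0.7, 178.4]
force: [10.6, -0.4, 4.1]
opening: 0.0154
gripper_force: 30.0
clock: 37.38
tool_pos: [0.5515, -0.2503, 0.126]
orientation: [180.0, -0.1, 178.3]
force: [1.3, -0.1, -3.2]
opening: 0.0154
gripper_force: 30.0
[ 0.5515 -0.2503  0.126 ] [ 1.7997e+02 -1.1000e-01  1.7833e+02] [ 0.0167 -0.0004  0.0174 -0.0239]
```

```bash
echo '[[[0.006, 0, 0.006, 0, 0], [0.012, 0, 0.012, 0, 0], [0.0167, 0, 0.0174, 0, 0], [0.0167, 0, 0.0174, 0, 0]]]' | python3 drive.py; echo '[[[0, 0, 0, 0, 0.03], [0, 0, 0, 0, 0.03], [0, 0, 0, 0, 0.03], [-0.02, 0, -0.03, 0, 0.03], [-0.04, 0, -0.08, 0, 0.03], [-0.04, 0, -0.13, 0, 0.03], [-0.04, 0.05, -0.13, 0, 0.03], [-0.02, 0.1, -0.13, 0, 0.03]]]' | python3 drive.py;echo '[[[0.02, 0.06, 0, 0, 0.03], [0.04, 0.12, 0, 0, 0.03], [0.06, 0.18, 0, 0, 0.03], [0.06, 0.18, 0, 0, 0.03], [0.06, 0.18, 0, 0, 0.03]]]' | python3 drive.py; python3 ends.py 1 2; python3 chk.py; python3 g.py '[0.4942,0.1361,0.09,5.67]'
```

```text
clock: 37.88
tool_pos: [0.5345, -0.2498, 0.1086]
orientation: [180.0, -0.2, 178.3]
force: [0.0, -0.7, -4.4]
opening: 0.0149
gripper_force: 30.0
clock: 38.88
tool_pos: [0.5595, -0.1497, 0.2398]
orientation: [180.0, 0.0, 178.3]
force: [0.1, 1.8, 0.0]
opening: 0.0302
gripper_force: 0.0
clock: 39.5
tool_pos: [0.5041, 0.0314, 0.2398]
orientation: [-180.0, 0.0, 178.4]
force: [0.8, -0.1, 0.2]
opening: 0.0299
gripper_force: 0.0
1 [291. 128.] 20:16/59/62 22:13/67/64 24:14/87/72 26:17/119/87 28:17/128/91 30:17/128/86 32:15/108/66 34:11/89/43 36:10/84/33 38:13/73/45 40:15/50/62 42:17/50/86 44:19/49/104 46:19/48/114 48:19/46/114 50:19/45/111 52:18/48/110 54:18/48/111 56:19/46/112 58:18/46/107 60:18/44/101 62:17/46/86 64:14/62/64 66:11/82/44 68:12/97/40 70:12/126/37 72:9/107/35 74:11/101/38 76:16/124/38 78:15/108/38 80:14/92/40 82:14/91/42 84:14/97/40 86:11/125/36 88:10/122/36 90:12/91/38 92:16/105/37 94:13/129/37 96:10/119/38 98:12/105/37 100:15/111/35 102:16/116/36 104:14/104/38 106:11/96/39 108:15/105/39
2 [287. 135.] 20:11/45/51 22:12/63/45 24:8/73/41 26:11/73/43 28:11/75/49 30:13/82/72 32:15
[... 641 characters left out ...]
op end x,z 0.516 0.103 slope -0.66 ext/pocket axis mm 3.0
side pocket 4 14 top end x,z 0.517 0.104 slope -1.04 ext/pocket axis mm 3.0
side pocket 5 24 top end x,z 0.521 0.103 slope -0.75 ext/pocket axis mm 3.0
side pocket 6 14 top end x,z 0.522 0.102 slope -0.31 ext/pocket axis mm 2.0
side [(-126, 110), (-84, 110), (-42, 105), (0, 142), (42, 141), (84, 142), (126, 143)]
top pocket 1 140 top end x,z 0.576 0.132 slope 0.67 ext/pocket axis mm 70.0
top pocket 2 126 top end x,z 0.574 0.136 slope 0.82 ext/pocket axis mm 70.0
top [(-126, 122), (-84, 123), (-42, 93), (0, 84), (42, 83), (84, 79), (126, 76)]
[0.5044 0.03   0.2395] [-1.7999e+02 -2.0000e-02  1.7826e+02] [ 0.0134  0.1057  0.1495 -7.4127]
```

```bash
echo '[[[0.006, 0.05, 0, -3, 0.026], [0.0134, 0.1076, 0.04, -7.4, 0.026], [0.0134, 0.1076, 0.09, -7.4, 0.026], [0.0134, 0.1076, 0.14, -7.4, 0.026], [0.0134, 0.1076, 0.1495, -7.4, 0.026], [0.0134, 0.1076, 0.1495, -7.4, 0.026], [0.0134, 0.1076, 0.1495, -7.4, 0.026]]]' | python3 drive.py; python3 g.py '[0.4939,0.138,0.034,5.67]'
```

```text
clock: 40.52
tool_pos: [0.4953, 0.1393, 0.092]
orientation: [179.9, 0.2, -174.3]
force: [0.8, 0.2, 0.9]
opening: 0.026
gripper_force: 0.0
[0.4953 0.1393 0.092 ] [ 1.7993e+02  1.6000e-01 -1.7428e+02] [ 0.0015 -0.0011  0.058   0.0491]
```

```bash
echo '[[[0.0015, -0.001, 0.025, 0, 0.026], [0.0015, -0.001, 0.048, 0, 0.026], [0.0015, -0.001, 0.058, 0, 0.026], [0.0015, -0.001, 0.058, 0, 0.026]]]' | python3 drive.py; echo '[[[0, 0, 0, 0, 0], [0, 0, 0, 0, 0], [0, 0, 0, 0, 0], [0, 0, -0.03, 0, 0], [0, 0, -0.08, 0, 0], [0, 0, -0.14, 0, 0], [0, 0, -0.17, 0, 0], [0, 0, -0.17, 0, 0]]]' | python3 drive.py
python3 g.py '[0.462,-0.200,0.20,-1.65]'
```

```text
clock: 41.02
tool_pos: [0.4929, 0.138, 0.0326]
orientation: [180.0, 0.0, -174.3]
force: [0.2, -0.4, 0.6]
opening: 0.0263
gripper_force: 0.0
clock: 42.02
tool_pos: [0.4936, 0.1387, 0.2051]
orientation: [179.8, 0.3, -174.2]
force: [-0.1, -0.8, -0.5]
opening: 0.015
gripper_force: 30.0
[0.4936 0.1387 0.2051] [ 179.83    0.3  -174.23] [ 6.5500e-02 -3.3380e-01  5.1000e-03  7.4159e+00]
```

```bash
echo '[[[0.01, -0.055, 0, 2, 0], [0.02, -0.11, 0, 4, 0], [0.03, -0.165, 0, 7.4, 0], [0.045, -0.22, 0, 7.4, 0], [0.055, -0.275, 0, 7.4, 0], [0.0655, -0.3338, 0, 7.4, 0], [0.0655, -0.3338, 0, 7.4, 0], [0.0655, -0.3338, 0, 7.4, 0]]]' | python3 drive.py;echo '[[[0, 0, 0.03, 0, 0], [0, 0, 0.07, 0, 0], [0, 0, 0.07, 0, 0], [0, 0, 0.07, 0, 0]]]' | python3 drive.py; python3 g.py '[0.462,-0.200,0.095,-1.65]'
```

```text
clock: 43.02
tool_pos: [0.4601, -0.2009, 0.2011]
orientation: [180.0, -0.1, 178.3]
force: [-0.6, 0.7, 0.2]
opening: 0.0151
gripper_force: 30.0
clock: 43.52
tool_pos: [0.4617, -0.2001, 0.1331]
orientation: [-180.0, 0.0, 178.5]
force: [-0.2, -0.0, 0.0]
opening: 0.0152
gripper_force: 30.0
[ 0.4617 -0.2001  0.1331] [-1.7997e+02  4.0000e-02  1.7847e+02] [-3.00e-04  1.00e-04  3.81e-02  1.17e-01]
```

```bash
echo '[[[0, 0, 0.01, 0, 0], [0, 0, 0.016, 0, 0], [0, 0, 0.022, 0, 0], [0, 0, 0.028, 0, 0], [0.001, 0, 0.033, 0, 0], [0.001, 0, 0.038, 0, 0], [0.001, 0, 0.038, 0, 0]]]' | python3 drive.py;python3 tilt.py .455 -.199;  python3 g.py '[0.628,-0.2048,0.195,-1.65]'
```

```text
clock: 44.4
tool_pos: [0.4607, -0.201, 0.0945]
orientation: [-180.0, 0.1, 178.4]
force: [1.8, 0.5, 4.5]
opening: 0.015
gripper_force: 30.0
side [(369, 18, np.int64(-195), np.int64(59)), (381, 23, np.int64(-194), np.int64(62)), (393, 23, np.int64(-196), np.int64(67)), (405, 21, np.int64(-196), np.int64(73)), (417, 40, np.int64(-196), np.int64(84)), (429, 15, np.int64(-196), np.int64(80)), (441, 4, np.int64(-198), np.int64(10)), (477, 3, np.int64(-187), np.int64(213)), (501, 9, np.int64(-190), np.int64(508)), (537, 4, np.int64(-204), np.int64(74))]
top [(369, 17, np.int64(-198), np.int64(58)), (381, 15, np.int64(-199), np.int64(63)), (393, 22, np.int64(-199), np.int64(70)), (405, 3, np.int64(-205), np.int64(504)), (417, 9, np.int64(-211), np.int64(508)), (501, 14, np.int64(-198), np.int64(506)), (537, 18, np.int64(-195), np.int64(71))]
[ 0.4603 -0.2009  0.0945] [-1.7999e+02  6.0000e-02  1.7836e+02] [-0.1678  0.0009 -0.1005  0.0084]
```

```bash
echo '[[[0, 0, -0.03, 0, 0], [0, 0, -0.07, 0, 0], [0, 0, -0.1, 0, 0], [-0.05, 0, -0.1, 0, 0], [-0.1, 0, -0.1, 0, 0], [-0.15, 0, -0.1, 0, 0], [-0.168, 0.0009, -0.1, 0, 0], [-0.168, 0.0009, -0.1, 0, 0]]]' | python3 drive.py; echo '[[[0, 0, 0.02, 0, 0], [0, 0, 0.04, 0, 0], [0, 0, 0.055, 0, 0], [0, 0, 0.055, 0, 0], [0, 0, 0.055, 0, 0]]]' | python3 drive.py; python3 g.py '[0.5985,-0.2039,0.1256,-1.65]'
```

```text
clock: 45.5
tool_pos: [0.6277, -0.2045, 0.1922]
orientation: [180.0, -0.2, 178.3]
force: [-0.6, -0.1, -1.0]
opening: 0.0146
gripper_force: 30.0
clock: 46.12
tool_pos: [0.6279, -0.2048, 0.1398]
orientation: [-180.0, 0.0, 178.4]
force: [0.1, -0.0, -0.1]
opening: 0.0151
gripper_force: 30.0
[ 0.6279 -0.2048  0.1398] [-1.7999e+02  4.0000e-02  1.7836e+02] [0.0294 0.0001 0.0142 0.0111]
```

```bash
echo '[[[0.003, 0, 0.001, 0, 0], [0.011, 0, 0.006, 0, 0], [0.019, 0, 0.0095, 0, 0], [0.025, 0, 0.012, 0, 0], [0.0285, 0, 0.0142, 0, 0], [0.0285, 0, 0.0142, 0, 0]]]' | python3 drive.py; echo '[[[0.005, 0, -0.0065, 0, 0], [0.01, 0, -0.013, 0, 0], [0.015, 0, -0.02, 0, 0], [0.02, 0, -0.026, 0, 0], [0.02, 0, -0.026, 0, 0]]]' | python3 drive.py;  echo '[[[0.006, 0, 0.006, 0, 0], [0.012, 0, 0.012, 0, 0], [0.018, 0, 0.018, 0, 0], [0.024, 0, 0.024, 0, 0], [0.024, 0, 0.024, 0, 0]]]' | python3 drive.py; python3 g.py '[0.5363,-0.2022,0.1086,-1.65]'
```

```text
clock: 46.88
tool_pos: [0.6092, -0.2043, 0.1305]
orientation: [-179.9, 1.3, 178.5]
force: [21.2, 0.4, 7.9]
opening: 0.0155
gripper_force: 30.0
clock: 47.5
tool_pos: [0.5881, -0.2037, 0.1568]
orientation: [-179.9, 1.2, 178.5]
force: [18.0, 0.2, 9.7]
opening: 0.0154
gripper_force: 30.0
clock: 48.12
tool_pos: [0.5544, -0.2024, 0.1262]
orientation: [180.0, -0.0, 178.3]
force: [2.6, 1.0, -2.6]
opening: 0.0151
gripper_force: 30.0
[ 0.5544 -0.2024  0.1262] [ 1.7997e+02 -4.0000e-02  1.7833e+02] [ 0.0181 -0.0003  0.0176 -0.0173]
```

```bash
echo '[[[0.006, 0, 0.006, 0, 0], [0.012, 0, 0.012, 0, 0], [0.018, 0, 0.0176, 0, 0], [0.018, 0, 0.0176, 0, 0]]]' | python3 drive.py; echo '[[[0, 0, 0, 0, 0.03], [0, 0, 0, 0, 0.03], [0, 0, 0, 0, 0.03], [-0.02, 0, -0.03, 0, 0.03], [-0.04, 0, -0.08, 0, 0.03], [-0.04, 0, -0.13, 0, 0.03], [-0.04, 0.05, -0.13, 0, 0.03], [-0.02, 0.1, -0.13, 0, 0.03]]]' | python3 drive.py;echo '[[[0.04, 0.05, 0, 0, 0.03], [0.08, 0.1, 0, 0, 0.03], [0.08, 0.13, 0, 0, 0.03], [0.08, 0.13, 0, 0, 0.03], [0.08, 0.13, 0, 0, 0.03]]]' | python3 drive.py; python3 chk.py; python3 g.py '[0.4980,0.0961,0.09,5.67]'
```

```text
clock: 48.62
tool_pos: [0.5353, -0.202, 0.1081]
orientation: [180.0, -0.2, 178.3]
force: [2.4, -0.3, -4.9]
opening: 0.0152
gripper_force: 30.3
clock: 49.62
tool_pos: [0.5606, -0.1019, 0.2396]
orientation: [180.0, 0.0, 178.3]
force: [0.9, 0.1, -0.4]
opening: 0.0296
gripper_force: 0.0
clock: 50.25
tool_pos: [0.4838, 0.0295, 0.2393]
orientation: [-180.0, -0.0, 178.4]
force: [0.5, 0.0, -0.0]
opening: 0.0299
gripper_force: 0.0
side pocket 6 16 top end x,z 0.523 0.104 slope -0.47 ext/pocket axis mm 3.0
side [(-126, 111), (-84, 111), (-42, 143), (0, 141), (42, 142), (84, 142), (126, 143)]
top pocket 1 142 top end x,z 0.576 0.132 slope 0.65 ext/pocket axis mm 70.0
top pocket 2 123 top end x,z 0.573 0.135 slope 0.84 ext/pocket axis mm 70.0
top pocket 3 138 top end x,z 0.578 0.133 slope 0.69 ext/pocket axis mm 71.0
top [(-126, 56), (-84, 76), (-42, 83), (0, 85), (42, 79), (84, 76), (126, 66)]
[0.4839 0.0289 0.2391] [-1.7999e+02 -3.0000e-02  1.7830e+02] [-0.0121  0.0676  0.1491 -7.3696]
```

```bash
echo '[[[-0.012, 0.05, 0, -3, 0.026], [-0.0121, 0.0687, 0.04, -7.4, 0.026], [-0.0121, 0.0687, 0.09, -7.4, 0.026], [-0.0121, 0.0687, 0.14, -7.4, 0.026], [-0.0121, 0.0687, 0.149, -7.4, 0.026], [-0.0121, 0.0687, 0.149, -7.4, 0.026], [-0.0121, 0.0687, 0.149, -7.4, 0.026]]]' | python3 drive.py; python3 g.py '[0.498,0.0972,0.034,5.67]'
```

```text
clock: 51.22
tool_pos: [0.4993, 0.0982, 0.0921]
orientation: [179.9, 0.2, -174.3]
force: [0.4, 0.4, 0.6]
opening: 0.0258
gripper_force: 0.0
[0.4993 0.0982 0.0921] [ 1.7994e+02  1.6000e-01 -1.7426e+02] [ 0.0014 -0.0009  0.0581  0.0703]
```

```bash
echo '[[[0.0014, -0.0008, 0.025, 0, 0.026], [0.0014, -0.0008, 0.048, 0, 0.026], [0.0014, -0.0008, 0.058, 0, 0.026], [0.0014, -0.0008, 0.058, 0, 0.026]]]' | python3 drive.py; echo '[[[0, 0, 0, 0, 0], [0, 0, 0, 0, 0], [0, 0, 0, 0, 0], [0, 0, -0.03, 0, 0], [0, 0, -0.08, 0, 0], [0, 0, -0.14, 0, 0], [0, 0, -0.17, 0, 0], [0, 0, -0.17, 0, 0]]]' | python3 drive.py
python3 g.py '[0.463,-0.152,0.20,-1.65]'
```

```text
clock: 51.72
tool_pos: [0.497, 0.0971, 0.0328]
orientation: [180.0, 0.0, -174.2]
force: [0.1, -0.1, 0.4]
opening: 0.0261
gripper_force: 0.0
clock: 52.72
tool_pos: [0.498, 0.0976, 0.2058]
orientation: [179.8, 0.4, -174.2]
force: [-0.3, -0.3, -0.9]
opening: 0.0152
gripper_force: 30.0
[0.498  0.0976 0.2058] [ 179.84    0.36 -174.23] [ 6.0000e-02 -2.4490e-01  5.8000e-03  7.4233e+00]
```

```bash
echo '[[[0.012, -0.055, 0, 2, 0], [0.025, -0.11, 0, 4, 0], [0.04, -0.165, 0, 7.4, 0], [0.055, -0.22, 0, 7.4, 0], [0.06, -0.2449, 0, 7.4, 0], [0.06, -0.2449, 0, 7.4, 0], [0.06, -0.2449, 0, 7.4, 0]]]' | python3 drive.py;echo '[[[0, 0, 0.03, 0, 0], [0, 0, 0.07, 0, 0], [0, 0, 0.07, 0, 0], [0, 0, 0.07, 0, 0]]]' | python3 drive.py; python3 g.py '[0.463,-0.152,0.095,-1.65]'
```

```text
clock: 53.6
tool_pos: [0.4612, -0.1526, 0.2018]
orientation: [180.0, -0.0, 178.3]
force: [0.1, -0.1, -1.5]
opening: 0.0153
gripper_force: 30.0
clock: 54.1
tool_pos: [0.4624, -0.1523, 0.1334]
orientation: [-180.0, 0.0, 178.4]
force: [-0.1, 0.4, 0.4]
opening: 0.0152
gripper_force: 30.0
[ 0.4624 -0.1523  0.1334] [-1.7997e+02  4.0000e-02  1.7844e+02] [-0.0006  0.0003  0.0384  0.0893]
```

```bash
echo '[[[0, 0, 0.01, 0, 0], [0, 0, 0.016, 0, 0], [0, 0, 0.022, 0, 0], [0, 0, 0.028, 0, 0], [0.001, 0, 0.033, 0, 0], [0.001, 0, 0.038, 0, 0], [0.001, 0, 0.038, 0, 0]]]' | python3 drive.py;python3 tilt.py .455 -.151;  python3 g.py '[0.630,-0.1568,0.195,-1.65]'
```

```text
clock: 54.98
tool_pos: [0.4608, -0.1528, 0.0943]
orientation: [-180.0, 0.0, 178.4]
force: [-1.1, -0.5, 3.1]
opening: 0.0147
gripper_force: 30.0
side [(369, 20, np.int64(-147), np.int64(58)), (381, 22, np.int64(-148), np.int64(63)), (393, 23, np.int64(-147), np.int64(67)), (405, 23, np.int64(-148), np.int64(73)), (417, 41, np.int64(-147), np.int64(82)), (429, 16, np.int64(-147), np.int64(81)), (441, 5, np.int64(-150), np.int64(11)), (501, 9, np.int64(-144), np.int64(509)), (537, 4, np.int64(-147), np.int64(75))]
top [(369, 19, np.int64(-150), np.int64(60)), (381, 19, np.int64(-152), np.int64(66)), (393, 7, np.int64(-149), np.int64(71)), (501, 8, np.int64(-157), np.int64(508)), (537, 3, np.int64(-138), np.int64(68)), (549, 7, np.int64(-153), np.int64(11))]
[ 0.4603 -0.1528  0.0942] [-1.8000e+02 -2.0000e-02  1.7834e+02] [-0.1698  0.0009 -0.1008 -0.009 ]
```

```bash
echo '[[[0, 0, -0.03, 0, 0], [0, 0, -0.07, 0, 0], [0, 0, -0.1, 0, 0], [-0.05, 0, -0.1, 0, 0], [-0.1, 0, -0.1, 0, 0], [-0.15, 0.0009, -0.1, 0, 0], [-0.163, 0.0009, -0.1, 0, 0], [-0.163, 0.0009, -0.1, 0, 0]]]' | python3 drive.py; echo '[[[0, 0, 0.02, 0, 0], [0, 0, 0.04, 0, 0], [0, 0, 0.059, 0, 0], [0, 0, 0.059, 0, 0], [0, 0, 0.059, 0, 0]]]' | python3 drive.py; python3 g.py '[0.6234,-0.1566,0.1335,-1.65]'; python3 tilt.py .58 -.155
```

```text
clock: 56.08
tool_pos: [0.6231, -0.1565, 0.1929]
orientation: [180.0, -0.1, 178.3]
force: [-1.0, 0.5, 0.3]
opening: 0.0152
gripper_force: 30.0
clock: 56.7
tool_pos: [0.6232, -0.1566, 0.1364]
orientation: [-180.0, 0.1, 178.4]
force: [0.6, 0.3, 0.7]
opening: 0.0147
gripper_force: 30.0
[ 0.6232 -0.1566  0.1364] [-1.7999e+02  5.0000e-02  1.7836e+02] [-0.0002  0.      0.0029  0.0051]
side [(482, 8, np.int64(-149), np.int64(76)), (530, 18, np.int64(-150), np.int64(103)), (542, 23, np.int64(-151), np.int64(106)), (554, 21, np.int64(-151), np.int64(110)), (566, 18, np.int64(-152), np.int64(116)), (578, 44, np.int64(-158), np.int64(290)), (590, 24, np.int64(-151), np.int64(126)), (602, 22, np.int64(-152), np.int64(129)), (614, 4, np.int64(-147), np.int64(125)), (626, 31, np.int64(-167), np.int64(13)), (638, 85, np.int64(-166), np.int64(40)), (650, 51, np.int64(-155), np.int64(22)), (662, 3, np.int64(-152), np.int64(204))]
top [(530, 13, np.int64(-154), np.int64(103)), (542, 27, np.int64(-153), np.int64(108)), (554, 21, np.int64(-153), np.int64(113)), (566, 28, np.int64(-155), np.int64(116)), (578, 22, np.int64(-154), np.int64(121)), (590, 19, np.int64(-155), np.int64(126)), (662, 22, np.int64(-155), np.int64(550)), (674, 4, np.int64(-155), np.int64(549))]
```

```bash
echo '[[[0, 0, 0.0045, 0, 0], [0, 0, 0.0045, 0, 0], [0.008, 0, 0.008, 0, 0], [0.015, 0, 0.0115, 0, 0], [0.022, 0, 0.0145, 0, 0], [0.022, 0, 0.0145, 0, 0]]]' | python3 drive.py; python3 g.py '[0.6002,-0.156,0.125,-1.65]'
```

```text
clock: 57.55
tool_pos: [0.6007, -0.1558, 0.1205]
orientation: [180.0, -0.0, 178.3]
force: [-0.3, -0.5, -2.5]
opening: 0.015
gripper_force: 30.0
[ 0.6007 -0.1558  0.1205] [ 1.7999e+02 -3.0000e-02  1.7834e+02] [ 0.0005 -0.0002 -0.0045 -0.006 ]
```

```bash
echo '[[[0.005, 0, -0.006, 0, 0], [0.01, 0, -0.013, 0, 0], [0.015, 0, -0.021, 0, 0], [0.02, 0, -0.029, 0, 0], [0.02, 0, -0.029, 0, 0]]]' | python3 drive.py;  echo '[[[0.006, 0, 0.006, 0, 0], [0.012, 0, 0.012, 0, 0], [0.018, 0, 0.018, 0, 0], [0.024, 0, 0.024, 0, 0], [0.024, 0, 0.024, 0, 0]]]' | python3 drive.py; python3 g.py '[0.5377,-0.1542,0.1086,-1.65]'
```

```text
clock: 58.18
tool_pos: [0.5814, -0.1553, 0.1508]
orientation: [180.0, 0.1, 178.4]
force: [3.1, -0.6, -1.2]
opening: 0.0152
gripper_force: 30.0
clock: 58.8
tool_pos: [0.556, -0.1546, 0.1248]
orientation: [180.0, -0.2, 178.3]
force: [-0.6, -0.4, -2.1]
opening: 0.0153
gripper_force: 30.0
[ 0.556  -0.1546  0.1248] [ 1.7999e+02 -1.5000e-01  1.7833e+02] [ 0.0183 -0.0001  0.0162 -0.0188]
```

```bash
echo '[[[0.006, 0, 0.006, 0, 0], [0.012, 0, 0.012, 0, 0], [0.018, 0, 0.0165, 0, 0], [0.018, 0, 0.0165, 0, 0]]]' | python3 drive.py; echo '[[[0, 0, 0, 0, 0.03], [0, 0, 0, 0, 0.03], [0, 0, 0, 0, 0.03], [-0.02, 0, -0.03, 0, 0.03], [-0.04, 0, -0.08, 0, 0.03], [-0.04, 0, -0.13, 0, 0.03], [-0.04, 0.05, -0.13, 0, 0.03], [-0.02, 0.1, -0.13, 0, 0.03]]]' | python3 drive.py;echo '[[[0.04, 0.05, 0, 0, 0.03], [0.06, 0.1, 0, 0, 0.03], [0.06, 0.1, 0, 0, 0.03], [0.06, 0.1, 0, 0, 0.03]]]' | python3 drive.py; python3 chk.py; python3 g.py '[0.5022,0.0549,0.09,5.67]'
```

```text
clock: 59.3
tool_pos: [0.5383, -0.1541, 0.1086]
orientation: [180.0, -0.1, 178.3]
force: [1.2, 0.2, -4.0]
opening: 0.015
gripper_force: 30.0
clock: 60.3
tool_pos: [0.563, -0.0539, 0.2397]
orientation: [180.0, 0.1, 178.3]
force: [0.2, 0.5, 0.9]
opening: 0.0297
gripper_force: 0.0
clock: 60.8
tool_pos: [0.5053, 0.0472, 0.2395]
orientation: [180.0, 0.0, 178.4]
force: [0.4, -0.4, -0.0]
opening: 0.0301
gripper_force: 0.0
side pocket 1 17 top end x,z 0.516 0.103 slope -0.49 ext/pocket axis mm 3.0
side pocket 2 32 top end x,z 0.529 0.102 slope -0.2 ext/pocket axis mm 16.0
side pocket 3 15 top end x,z 0.555 0.12 slope 0.37 ext/pocket axis mm 43.0
side pocket 4 22 top end x,z 0.529 0.104 slope -0.47 ext/pocket axis mm 11.0
side pocket 5 23 top end x,z 0.521 0.103 slope -0.72 ext/pocket axis mm 2.0
side pocket 6 21 top end x,z 0.521 0.103 slope -0.09 ext/pocket axis mm 3.0
side [(-126, 111), (-84, 141), (-42, 140), (0, 142), (42, 142), (84, 142), (126, 142)]
top pocket 1 141 top end x,z 0.576 0.131 slope 0.64 ext/pocket axis mm 70.0
top pocket 2 127 top end x,z 0.573 0.136 slope 0.82 ext/pocket axis mm 70.0
top pocket 3 131 top end x,z 0.578 0.131 slope 0.68 ext/pocket axis mm 70.0
top pocket 4 132 top end x,z 0.581 0.132 slope 0.68 ext/pocket axis mm 70.0
top [(-126, 123), (-84, 158), (-42, 163), (0, 97), (42, 86), (84, 83), (126, 57)]
[0.5055 0.0463 0.2392] [-1.7999e+02 -1.0000e-02  1.7830e+02] [ 3.600e-03  8.500e-03  1.492e-01 -7.373e+00]
```

```bash
echo '[[[0.0036, 0.0085, 0.04, -7.4, 0.026], [0.0036, 0.0085, 0.09, -7.4, 0.026], [0.0036, 0.0085, 0.14, -7.4, 0.026], [0.0036, 0.0085, 0.149, -7.4, 0.026], [0.0036, 0.0085, 0.149, -7.4, 0.026], [0.0036, 0.0085, 0.149, -7.4, 0.026]]]' | python3 drive.py; python3 g.py '[0.5022,0.0549,0.034,5.67]'
```

```text
clock: 61.65
tool_pos: [0.5033, 0.0558, 0.0921]
orientation: [180.0, 0.2, -174.3]
force: [0.1, 1.0, 0.8]
opening: 0.0261
gripper_force: 0.0
[0.5033 0.0558 0.0921] [ 1.7995e+02  1.7000e-01 -1.7426e+02] [ 0.0012 -0.0008  0.0581  0.0699]
```

```bash
echo '[[[0.0012, -0.0008, 0.025, 0, 0.026], [0.0012, -0.0008, 0.048, 0, 0.026], [0.0012, -0.0008, 0.058, 0, 0.026], [0.0012, -0.0008, 0.058, 0, 0.026]]]' | python3 drive.py; echo '[[[0, 0, 0, 0, 0], [0, 0, 0, 0, 0], [0, 0, 0, 0, 0], [0, 0, -0.03, 0, 0], [0, 0, -0.08, 0, 0], [0, 0, -0.14, 0, 0], [0, 0, -0.17, 0, 0], [0, 0, -0.17, 0, 0]]]' | python3 drive.py
python3 g.py '[0.466,-0.056,0.20,-1.65]'
```

```text
clock: 62.15
tool_pos: [0.5016, 0.0549, 0.0341]
orientation: [-180.0, 0.1, -174.2]
force: [-4.4, -0.4, 12.7]
opening: 0.0262
gripper_force: 0.0
clock: 63.15
tool_pos: [0.5026, 0.0553, 0.2067]
orientation: [179.9, 0.4, -174.2]
force: [-0.1, 0.7, 0.3]
opening: 0.0149
gripper_force: 30.0
[0.5026 0.0553 0.2067] [ 179.85    0.44 -174.22] [ 4.7600e-02 -1.0710e-01  6.7000e-03  7.4269e+00]
```

```bash
echo '[[[0.024, -0.054, 0, 4, 0], [0.0476, -0.1071, 0, 7.4, 0], [0.0476, -0.1071, 0, 7.4, 0], [0.0476, -0.1071, 0, 7.4, 0]]]' | python3 drive.py;echo '[[[0, 0, 0.03, 0, 0], [0, 0, 0.07, 0, 0], [0, 0, 0.07, 0, 0], [0, 0, 0.07, 0, 0]]]' | python3 drive.py; python3 g.py '[0.466,-0.056,0.095,-1.65]';python3 tilt.py .466 -.056
```

```text
clock: 63.65
tool_pos: [0.4642, -0.0569, 0.2024]
orientation: [180.0, 0.0, 178.3]
force: [-0.1, -0.8, -0.0]
opening: 0.0152
gripper_force: 30.0
clock: 64.15
tool_pos: [0.4652, -0.056, 0.1333]
orientation: [-180.0, 0.0, 178.4]
force: [0.4, 0.5, 0.2]
opening: 0.0149
gripper_force: 30.0
[ 0.4652 -0.056   0.1333] [-1.7998e+02  4.0000e-02  1.7844e+02] [-0.0008  0.      0.0383  0.0945]
side [(368, 25, np.int64(-49), np.int64(129)), (380, 25, np.int64(-49), np.int64(130)), (392, 27, np.int64(-49), np.int64(130)), (404, 25, np.int64(-50), np.int64(130)), (416, 43, np.int64(-52), np.int64(132)), (428, 36, np.int64(-51), np.int64(131)), (440, 19, np.int64(-54), np.int64(124)), (488, 4, np.int64(-42), np.int64(260)), (500, 11, np.int64(-48), np.int64(199)), (512, 21, np.int64(-45), np.int64(476)), (536, 19, np.int64(-52), np.int64(12)), (548, 12, np.int64(-54), np.int64(11))]
top [(368, 25, np.int64(-53), np.int64(129)), (380, 19, np.int64(-53), np.int64(130)), (392, 17, np.int64(-55), np.int64(131)), (512, 18, np.int64(-58), np.int64(546))]
```

```bash
echo '[[[0, 0, 0.01, 0, 0], [0, 0, 0.016, 0, 0], [0, 0, 0.022, 0, 0], [0, 0, 0.028, 0, 0], [0.001, 0, 0.033, 0, 0], [0.001, 0, 0.038, 0, 0], [0.001, 0, 0.038, 0, 0]]]' | python3 drive.py;python3 tilt.py .455 -.055;  python3 g.py '[0.6263,-0.0606,0.195,-1.65]'
```

```text
clock: 65.12
tool_pos: [0.4633, -0.0567, 0.0942]
orientation: [-180.0, 0.0, 178.4]
force: [-0.3, -1.1, 3.3]
opening: 0.0152
gripper_force: 30.0
side [(369, 14, np.int64(-50), np.int64(57)), (381, 27, np.int64(-50), np.int64(59)), (393, 27, np.int64(-50), np.int64(64)), (405, 24, np.int64(-51), np.int64(70)), (417, 48, np.int64(-53), np.int64(78)), (429, 29, np.int64(-51), np.int64(80)), (441, 8, np.int64(-62), np.int64(11)), (501, 11, np.int64(-52), np.int64(509)), (513, 23, np.int64(-45), np.int64(402)), (525, 5, np.int64(-42), np.int64(87)), (537, 19, np.int64(-51), np.int64(52)), (549, 7, np.int64(-52), np.int64(11))]
top [(369, 16, np.int64(-54), np.int64(57)), (381, 17, np.int64(-55), np.int64(61)), (393, 8, np.int64(-55), np.int64(65)), (501, 6, np.int64(-56), np.int64(507)), (513, 13, np.int64(-55), np.int64(507)), (537, 6, np.int64(-44), np.int64(73)), (549, 5, np.int64(-42), np.int64(13))]
[ 0.4629 -0.0568  0.0942] [-1.7999e+02 -3.0000e-02  1.7834e+02] [-0.1634  0.0009 -0.1008 -0.0075]
```

```bash
echo '[[[0, 0, -0.03, 0, 0], [0, 0, -0.07, 0, 0], [0, 0, -0.1, 0, 0], [-0.05, 0, -0.1, 0, 0], [-0.1, 0, -0.1, 0, 0], [-0.15, 0.0009, -0.1, 0, 0], [-0.163, 0.0009, -0.1, 0, 0], [-0.163, 0.0009, -0.1, 0, 0]]]' | python3 drive.py; echo '[[[0, 0, 0.02, 0, 0], [0, 0, 0.04, 0, 0], [0, 0, 0.058, 0, 0], [0, 0, 0.058, 0, 0], [0, 0, 0.058, 0, 0]]]' | python3 drive.py; python3 g.py '[0.6263,-0.0606,0.132,-1.65]'; python3 tilt.py .58 -.059
```

```text
clock: 66.22
tool_pos: [0.6257, -0.0606, 0.1929]
orientation: [-180.0, -0.1, 178.3]
force: [-1.2, -0.7, 0.0]
opening: 0.0153
gripper_force: 30.0
clock: 66.85
tool_pos: [0.6263, -0.0605, 0.137]
orientation: [-180.0, 0.0, 178.4]
force: [0.0, 0.2, 0.4]
opening: 0.0151
gripper_force: 30.0
[ 0.6263 -0.0605  0.137 ] [-1.8000e+02  5.0000e-02  1.7837e+02] [-0.     -0.0001  0.005   0.0168]
side [(470, 10, np.int64(-55), np.int64(63)), (482, 7, np.int64(-72), np.int64(69)), (506, 4, np.int64(-47), np.int64(10)), (530, 16, np.int64(-53), np.int64(99)), (542, 36, np.int64(-54), np.int64(100)), (554, 30, np.int64(-54), np.int64(108)), (566, 26, np.int64(-55), np.int64(113)), (578, 60, np.int64(-61), np.int64(312)), (590, 28, np.int64(-56), np.int64(123)), (602, 25, np.int64(-56), np.int64(128)), (614, 18, np.int64(-55), np.int64(131)), (626, 8, np.int64(-61), np.int64(12)), (638, 17, np.int64(-60), np.int64(12)), (650, 60, np.int64(-62), np.int64(68)), (662, 47, np.int64(-62), np.int64(70)), (674, 12, np.int64(-64), np.int64(69))]
top [(530, 7, np.int64(-56), np.int64(103)), (542, 25, np.int64(-58), np.int64(105)), (554, 26, np.int64(-58), np.int64(111)), (566, 21, np.int64(-58), np.int64(114)), (578, 31, np.int64(-58), np.int64(120)), (590, 23, np.int64(-60), np.int64(122)), (602, 4, np.int64(-59), np.int64(129)), (674, 3, np.int64(-58), np.int64(552))]
```

```bash
echo '[[[0, 0, 0.003, 0, 0], [0, 0, 0.003, 0, 0], [0.008, 0, 0.0065, 0, 0], [0.015, 0, 0.01, 0, 0], [0.022, 0, 0.013, 0, 0], [0.022, 0, 0.013, 0, 0]]]' | python3 drive.py; python3 g.py '[0.5833,-0.0593,0.1525,-1.65]'
```

```text
clock: 67.7
tool_pos: [0.6034, -0.0598, 0.1231]
orientation: [180.0, -0.0, 178.4]
force: [0.8, -0.2, -1.6]
opening: 0.0151
gripper_force: 30.0
[ 0.6034 -0.0598  0.1231] [ 1.8000e+02 -3.0000e-02  1.7836e+02] [ 0.0201 -0.0001 -0.0294  0.0053]
```

```bash
echo '[[[0.005, 0, -0.006, 0, 0], [0.01, 0, -0.013, 0, 0], [0.015, 0, -0.021, 0, 0], [0.02, 0, -0.029, 0, 0], [0.02, 0, -0.029, 0, 0]]]' | python3 drive.py;  echo '[[[0.006, 0, 0.006, 0, 0], [0.012, 0, 0.012, 0, 0], [0.018, 0, 0.018, 0, 0], [0.024, 0, 0.024, 0, 0], [0.024, 0, 0.024, 0, 0]]]' | python3 drive.py; python3 g.py '[0.5406,-0.0582,0.1086,-1.65]'
```

```text
clock: 68.32
tool_pos: [0.5837, -0.0592, 0.1531]
orientation: [180.0, 0.0, 178.4]
force: [3.1, 0.4, -1.1]
opening: 0.0152
gripper_force: 30.0
clock: 68.95
tool_pos: [0.5588, -0.0587, 0.1274]
orientation: [-180.0, -0.1, 178.3]
force: [0.1, 0.1, -0.9]
opening: 0.0153
gripper_force: 30.0
[ 0.5588 -0.0587  0.1274] [-1.7999e+02 -1.3000e-01  1.7834e+02] [ 0.0182 -0.0001  0.0188 -0.0115]
```

Final insertion, then retreat well clear and inspect everything.

```bash
echo '[[[0.006, 0, 0.006, 0, 0], [0.012, 0, 0.012, 0, 0], [0.018, 0, 0.0188, 0, 0], [0.018, 0, 0.0188, 0, 0]]]' | python3 drive.py; echo '[[[0, 0, 0, 0, 0.03], [0, 0, 0, 0, 0.03], [0, 0, 0, 0, 0.03], [-0.02, 0, -0.03, 0, 0.03], [-0.04, 0, -0.08, 0, 0.03], [-0.04, 0, -0.13, 0, 0.03], [0, 0.05, -0.13, 0, 0.03], [0.02, 0.1, -0.13, 0, 0.03]]]' | python3 drive.py;echo '[[[0.04, 0.05, 0, 0, 0.03], [0.08, 0.1, 0, 0, 0.03], [0.08, 0.15, 0, 0, 0.03], [0.08, 0.2, 0, 0, 0.03], [0.08, 0.25, 0, 0, 0.03], [0.08, 0.3, 0, 0, 0.03], [0.08, 0.3, 0, 0, 0.03]]]' | python3 drive.py; python3 chk.py; python3 ends.py 1 2 3 4 6 | sed 's/ 20:.* 62:/ .. 62:/'
python3 - <<'E'
from h import *
s=load('side_k.npz');a=load('top_k.npz')
i=cv2.resize(s['frame'][80:280,150:400],None,fx=2.4,fy=2.4,interpolation=cv2.INTER_CUBIC)[:,:430];j=cv2.resize(a['frame'][150:262,245:370],None,fx=2.9,fy=2.9,interpolation=cv2.INTER_CUBIC)
k=np.zeros((480,800,3),np.uint8);k[:,:430]=i;k[:j.shape[0],432:432+j.shape[1]]=j;cv2.imwrite('pics/fin.png',k[:,:,::-1])
E
```

```text
clock: 69.45
tool_pos: [0.5409, -0.0582, 0.1087]
orientation: [-180.0, -0.1, 178.3]
force: [0.4, 0.4, -0.5]
opening: 0.0156
gripper_force: 30.0
clock: 70.45
tool_pos: [0.524, 0.0429, 0.2402]
orientation: [179.9, 0.1, 178.2]
force: [1.1, 0.9, -0.2]
opening: 0.0302
gripper_force: 0.0
clock: 71.32
tool_pos: [0.4536, 0.3476, 0.2388]
orientation: [-180.0, -0.0, 178.5]
force: [-0.4, -0.5, -0.2]
opening: 0.0296
gripper_force: 0.0
side pocket 1 14 top end x,z 0.525 0.099 slope -0.09 ext/pocket axis mm 13.0
side pocket 2 29 top end x,z 0.517 0.104 slope -0.43 ext/pocket axis mm 3.0
side pocket 3 24 top end x,z 0.509 0.102 slope 0.51 ext/pocket axis mm 2.0
side [(-126, 138), (-84, 139), (-42, 139), (0, 140), (42, 140), (84, 139), (126, 139)]
top pocket 1 137 top end x,z 0.576 0.131 slope 0.69 ext/pocket axis mm 69.0
top pocket 2 125 top end x,z 0.574 0.135 slope 0.83 ext/pocket axis mm 69.0
top pocket 3 130 top end x,z 0.578 0.132 slope 0.73 ext/pocket axis mm 70.0
top pocket 4 128 top end x,z 0.581 0.133 slope 0.68 ext/pocket axis mm 71.0
top pocket 6 125 top end x,z 0.58 0.136 slope 0.76 ext
[... 969 characters left out ...]
18/54/83 98:13/55/58 100:10/67/42 102:6/56/33 104:7/47/37 106:15/73/42 108:15/72/62
4 [277. 151.] .. 62:13/44/44 64:47/57/42 66:136/50/44 68:67/55/44 70:13/55/43 72:10/55/43 74:6/56/41 76:3/50/41 78:8/51/43 80:12/54/44 82:10/55/44 84:12/64/43 86:12/62/42 88:12/56/41 90:13/55/43 92:10/61/43 94:15/79/38 96:16/61/45 98:21/45/53 100:18/50/68 102:17/59/85 104:18/59/100 106:17/58/112 108:18/57/112
6 [266. 169.] .. 62:5/55/43 64:8/51/45 66:11/51/47 68:9/51/47 70:13/63/47 72:39/59/47 74:20/47/46 76:11/50/47 78:14/56/48 80:10/53/48 82:11/56/50 84:10/57/50 86:10/56/49 88:10/56/48 90:11/47/45 92:15/46/45 94:14/56/47 96:10/66/48 98:11/63/50 100:17/58/52 102:16/61/50 104:17/58/50 106:16/62/49 108:5/65/52
```

View pics/fin.png

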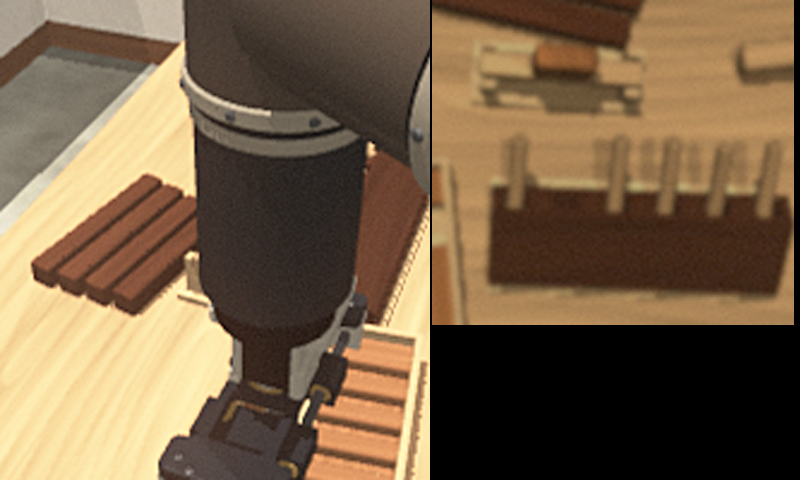

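```bash
python3 -c "
from plant import ctrl
print(ctrl.close_job())"
```

```text
the job is handed in; nothing more can be done
None
```

I combed all five dowels down while still holding the rake, stood the rake back in its cradle, and put the dowels in pockets 1, 2, 3, 4 and 6, each standing 69–71 mm out (70 mm is home). I handed in at about 71 s of the 208 s allowed, and no verdict came back. I never touched the glue bottle, mallet or jar, but I did not re-measure them. At the end I could check the dowel depths only from the top camera, because the arm blocked the side view.

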